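# Put the embossing dies away in the stayed-lid case

### The job

Put the loose embossing dies away in their wooden case: raise the case's lid until its folding stay locks and holds it, then set each die flat down in the seat with its own colour of mark, turned so that its coloured pointer points straight at that mark. With all of them in, break the stay at its red knob and lower the lid gently until it is shut; leave the other things on the table where they are.

Things in the scene. Friction and masses are not known exactly. Their poses are not given: they have to be found in the camera images.
- lid_tab (a point): steel pull tab in the middle of the lid's front edge: 30 mm wide, 10 mm thick, sticking 38 mm out; this point is on its centre line, 26 mm beyond the lid's edge, 161 mm from the hinge axis and, lid shut, 4 mm above it. Pinched by its two side faces it can pivot between the fingers while the lid swings. Axes: the lid's (x from tab to hinge, z out of its upper face)
- lid_hinge (a point): middle of the lid's hinge axis, on the far upper edge of the fixed wooden die case, 66 mm above the table. Axes are the case's: x from its front to its far hinged side, y to its left along the hinge, z up. The case is 135 mm deep (x), 326 wide (y), 66 high, walls 6; the lid is 8 thick. Inside, a seat plate with its top 22 mm above the table has four round seats in a row
- lid (a joint): lid hinge: 0 shut, grows as the tab is lifted up and away from the robot; 1.50 (nearly upright, the most it goes) with the stay at dead centre, 1.48 with the stay locked. The hinge is damped: an unlocked lid let go sinks slowly shut, or stays put when nearly upright; 2 to 4 N at the tab moves it
- elbow (a joint): middle joint of the folding stay (two 65 mm links in an upright plane outside the case's right-hand wall, from wall to lid): 0 folded with the lid shut, 2.83 links straight (dead centre), 3.03 locked at its stop past straight. A weak spring snaps it into the lock when the lid is raised all the way to dead centre; locked, it holds the lid up
- stay_knob (a point): middle of the red release knob at the stay's middle joint, a rod 14 mm thick, 22 long, pointing sideways (case y), 48 mm outside the right-hand wall. Locked, it is 0.1 m above the table, free in front, below and right. To break the stay push it towards case +x (it also sinks as it goes) 30 to 40 mm, 2 to 5 N; less than 20 mm past straight it may snap back
- die_red_mid (a point): centre, half-way up, of the loose embossing die with the red pointer: a steel disc of 58 mm diameter and 10 mm thickness, with an upright black grip fin on it (30 mm long along the die's x, 14 mm thick, from 9 to 40 mm above the underside). This point is 20 mm above the underside on the disc's axis. The die's x axis runs along the fin to the red pointer on the disc, z up. 0.12 kg. It may be absent
- die_red_tip (a point): the outer end of the red pointer: on the rim of this die, at its upper face, 29 mm from its axis along its x
- seat_red (a point): centre of the floor of the seat for the red die: a round recess in the seat plate, 62 mm in diameter and 6 mm deep, its floor 16 mm above the table; axes as the case. A die down in its seat has its centre point 20 mm above this one. The red painted mark is on the plate at its far side; 76 mm to the next seat
- mark_red (a point): the point that the red die's pointer end must meet: 29 mm from the seat's centre in the direction of the red painted mark (18 x 8 mm stripe, pointing at the seat's centre), at the height of a seated die's upper face
- die_blue_mid (a point): centre, half-way up, of the loose embossing die with the blue pointer: a steel disc of 58 mm diameter and 10 mm thickness, with an upright black grip fin on it (30 mm long along the die's x, 14 mm thick, from 9 to 40 mm above the underside). This point is 20 mm above the underside on the disc's axis. The die's x axis runs along the fin to the blue pointer on the disc, z up. 0.12 kg. It may be absent
- die_blue_tip (a point): the outer end of the blue pointer: on the rim of this die, at its upper face, 29 mm from its axis along its x
- seat_blue (a point): centre of the floor of the seat for the blue die: a round recess in the seat plate, 62 mm in diameter and 6 mm deep, its floor 16 mm above the table; axes as the case. A die down in its seat has its centre point 20 mm above this one. The blue painted mark is on the plate at its far side; 76 mm to the next seat
- mark_blue (a point): the point that the blue die's pointer end must meet: 29 mm from the seat's centre in the direction of the blue painted mark (18 x 8 mm stripe, pointing at the seat's centre), at the height of a seated die's upper face
- die_yellow_mid (a point): centre, half-way up, of the loose embossing die with the yellow pointer: a steel disc of 58 mm diameter and 10 mm thickness, with an upright black grip fin on it (30 mm long along the die's x, 14 mm thick, from 9 to 40 mm above the underside). This point is 20 mm above the underside on the disc's axis. The die's x axis runs along the fin to the yellow pointer on the disc, z up. 0.12 kg. It may be absent
- die_yellow_tip (a point): the outer end of the yellow pointer: on the rim of this die, at its upper face, 29 mm from its axis along its x
- seat_yellow (a point): centre of the floor of the seat for the yellow die: a round recess in the seat plate, 62 mm in diameter and 6 mm deep, its floor 16 mm above the table; axes as the case. A die down in its seat has its centre point 20 mm above this one. The yellow painted mark is on the plate at its far side; 76 mm to the next seat
- mark_yellow (a point): the point that the yellow die's pointer end must meet: 29 mm from the seat's centre in the direction of the yellow painted mark (18 x 8 mm stripe, pointing at the seat's centre), at the height of a seated die's upper face
- die_green_mid (a point): centre, half-way up, of the loose embossing die with the green pointer: a steel disc of 58 mm diameter and 10 mm thickness, with an upright black grip fin on it (30 mm long along the die's x, 14 mm thick, from 9 to 40 mm above the underside). This point is 20 mm above the underside on the disc's axis. The die's x axis runs along the fin to the green pointer on the disc, z up. 0.12 kg. It may be absent
- die_green_tip (a point): the outer end of the green pointer: on the rim of this die, at its upper face, 29 mm from its axis along its x
- seat_green (a point): centre of the floor of the seat for the green die: a round recess in the seat plate, 62 mm in diameter and 6 mm deep, its floor 16 mm above the table; axes as the case. A die down in its seat has its centre point 20 mm above this one. The green painted mark is on the plate at its far side; 76 mm to the next seat
- mark_green (a point): the point that the green die's pointer end must meet: 29 mm from the seat's centre in the direction of the green painted mark (18 x 8 mm stripe, pointing at the seat's centre), at the height of a seated die's upper face
- tag_stack: bystander: a small stack of brown card tags, 43 x 73 x 11 mm, on the table; origin at its underside
- tape_roll: bystander: a low roll of tape lying flat, 100 mm across and 25 mm high; origin at its underside
- bead_jar: bystander: a red-lidded jar of beads, 81 mm in diameter, 141 mm high, standing behind the case; origin at its underside
There are look-alikes about, which are no part of the job. What is shaped like the part that bears die_green_mid but turquoise is not meant.

How it is judged:
By the outcome, as a careful person would: the job done as asked, in the order asked, and still so for the second after the job is handed in, with the robot touching nothing.
Of die_red, die_blue, die_yellow, die_green only 3 to 4 are there at a start; the rules pass over those that are not, and their reading is None.
At some moment in a run one of die_red, die_blue, die_yellow, die_green may be knocked a few centimetres aside while the robot is not near it.
Once in a run the grip may slacken for a moment while it holds something.
It also fails if it takes over 210 s, if anything falls off the work surface, if the arm or the gripper's body presses on something with over 40 N, if the wrist force passes 120 N, or if a joint passes its speed limit or range.

### The arm

A 6-joint arm with a two-finger parallel gripper is mounted at the origin on a cart in front of the work surface, level with it; the furniture and walls round the work are solid. World frame = base frame: x ahead of the robot, y to its left, z up, the work surface at z = 0. Lengths are in m, angles in rad, forces in N, time in s.
With the tool pointing down it reaches from about 0.375 to 0.9 m from the base axis. Payload 3.1 kg.
Tool frame: the origin (TCP) lies at the very end of the fingers, on their centre line; the grasp point (between the pads) lies 19 mm behind it; z points along the fingers, x is the direction in which the jaws open and shut, and the axes are right-handed (so a half turn about z gives the same grasp; the last joint's range is limited). The gripper opens to 87 mm and grips with 3 to 60 N. Pads are 19 mm wide; open, the fingers measure 117 mm over their backs; the gripper's body (75 mm by 190 mm) begins 51 mm behind the grasp point.
Start: joints at [1.044, 0.527, 1.433, -0, 1.181, -0.178], TCP at [0.214, 0.587, 0.223] pointing down, gripper open.
Joint ranges: [-3.08, 3.08], [-0.75, 2.2], [0.22, 2.44], [-1.43, 4.57], [0, 2.65], [-2.85, 2.85]. Speed limits (rad/s): [2.79, 2.79, 3.14, 3.14, 3.14, 3.14].

### API

Orientations are given as a unit quaternion [x, y, z, w].
In Python, from rig import robot gives the robot as it stands. The module is installed in compiled form; this text tells all that it offers.
- The arm moves only by the shell command python3 -m creep 'ROWS' [OPENING] [FORCE]. ROWS is a JSON object of lists of equal length, an entry for each row: "dp": the shift along the tool's x, y, z in cm, a list of three; "turn": the turn, a rotation vector about the tool's x, y, z in degrees, a list of three. In form: {"dp": [[x, y, z], ...], "turn": [[wx, wy, wz], ...]}. A call has 1 to 20 rows; each row shifts and turns the commanded pose from where the row before left it, along the tool's axes as they then stand; what a row does not reach is not made up. A row lasts 1/10 s, in which the tool goes at most 50 mm and 8.59 degrees, less where a joint would pass 70% of its speed; a pose out of reach is approached as far as the arm can. A call is refused whole if a number of a shift passes 5 or a number of a turn 8.59, either way. A call with a gripper value outside its range is refused whole. OPENING is the gripper command: -1 is fully open, 1 is shut, values between are in proportion, set as the call begins (- or left out, the last holds). The fingers move at their own pace and stop on an object; FORCE is the grip in N (left out, the last holds). Time passes only in rows, so rows that do not move let the fingers close. It gives the time, the measured TCP pose, the force and the opening at its end, in the units of the state.
- robot.get_obs(): the state, without advancing time (a new reading comes with each control period).
- robot.camera(name): name is "scene" or "top" or "wrist"; returns the picture (400x640x3 uint8, red, green, blue); there is no depth.
- robot.calibration(name): a dict with "fx", "fy", "cx", "cy" (pixels), "rvec" (rotation vector, rad) and "tvec" (3), from world to camera coordinates, as OpenCV has them. Camera axes: x right, y down, z forward; pixel columns grow to the right and rows downward; lengths in m; the calibration is good to about 2 mm. A picture is of the moment at which its call begins: read the wrist's pose just before it. calibration takes no time and is no camera call; for the wrist camera it gives the pose at the moment of the call.
- robot.hand_in(): hands the job in, once; it reports no verdict.
Trained networks look in the newest picture that a camera, given by its name, has taken for a name from the list of things; names that differ only in an ending like _2 or _b are one class to them, and where a whole thing is asked for, a point or a joint stands for the part that bears it (a point fixed in the world has none). Each returns a list of dicts, best first, with "confidence" (0 to 1); they miss things now and then, are a little off and sometimes report something else, mostly with a low value. They report only what shows in the picture. A call takes as long as a camera call. They do not tell look-alikes from the thing itself.
- robot.masks_of(name, camera): "pixels" (400x640 bool, what is visible of it).
- robot.tip_of(name, camera): "point" ([x, y, z] in m, in the coordinates of the camera as it stood for that picture, good to about 4 mm: a listed point, or the origin of a listed thing).
The state is a dict: "time": time; "q": joint angles; "joint_velocities": joint speeds; "joint_torque": joint torques, N m; "position": TCP position; "tool_rot": TCP orientation; "ft_force": force on the tool from outside, world axes, zero at the start; "moment": the same for the moment, N m; "grip_width": finger opening in m.
Only numpy, scipy, OpenCV 4.12 (cv2) and the standard library are available. Lean on these libraries where they do the work, as an engineer would, in place of code of your own. Each camera call takes 0.05 s, during which the arm holds its last target.

## Working session

There is one attempt and no reset: what is moved stays moved. The work goes in short steps, Python scripts to look and compute and a shell command to move; the robot and the scene stay as the last step left them, time stands still between calls to the robot, and variables do not carry over. Pictures are saved under pics/ and viewed, and the job is handed in when it is done.

```bash
mkdir -p pics; ls
cat > h.py <<'E'
import numpy as np, cv2
from scipy.spatial.transform import Rotation as R
from rig import robot
def save(cam,name,scale=1):
    im=robot.camera(cam); cv2.imwrite('pics/'+name+'.png',im[:,:,::-1]); return im
def cal(cam):
    c=robot.calibration(cam); Rm=cv2.Rodrigues(np.array(c['rvec'],float))[0]; return c,Rm,np.array(c['tvec'],float).ravel()
def toworld(p,C):
    c,Rm,t=C; return Rm.T@(np.array(p)-t)
def proj(P,C):
    c,Rm,t=C; q=Rm@np.array(P)+t; return np.array([c['fx']*q[0]/q[2]+c['cx'],c['fy']*q[1]/q[2]+c['cy']])
def atz(uv,z,C):
    c,Rm,t=C; d=Rm.T@np.array([(uv[0]-c['cx'])/c['fx'],(uv[1]-c['cy'])/c['fy'],1]); o=-Rm.T@t
    return o+d*(z-o[2])/d[2]
def st():
    o=robot.get_obs(); print('t',round(o['time'],2),'p',np.round(o['position'],4),'q',np.round(o['q'],3),'F',np.round(o['ft_force'],1),'w',round(o['grip_width'],4)); 
    M=R.from_quat(o['tool_rot']).as_matrix(); print('tool x',np.round(M[:,0],3),'y',np.round(M[:,1],3),'z',np.round(M[:,2],3)); return o,M
E
python3 - <<'E'
from h import *
st()
for c in('scene','top','wrist'): save(c,c+'0')
for c in('scene','top'):
    C=cal(c); print(c,'cam at',np.round(-C[1].T@C[2],3))
    for n in ['lid_tab','lid_hinge','stay_knob']+[f'die_{k}_{e}' for k in('red','blue','yellow','green') for e in('mid','tip')]+['tag_stack','tape_roll','bead_jar']:
        print(n,[(round(float(d['confidence']),2),np.round(toworld(d['point'],C),3).tolist()) for d in robot.tip_of(n,c)][:3])
E
```

```text
pics
t 0.0 p [0.2132 0.5867 0.2216] q [ 1.043  0.528  1.434 -0.     1.181 -0.179] F [ 0.1 -0.6  0.1] w 0.0871
tool x [ 0.342  0.94  -0.002] y [ 0.94  -0.342 -0.   ] z [-0.001 -0.002 -1.   ]
scene cam at [ 0.147 -0.698  0.806]
lid_tab [(0.96, [0.468, -0.101, 0.072]), (0.7, [0.585, -0.121, 0.02])]
lid_hinge [(0.81, [0.631, -0.087, 0.066])]
stay_knob [(0.7, [0.63, -0.296, 0.054])]
die_red_mid [(0.6, [0.41, 0.153, 0.019]), (0.57, [0.392, 0.28, 0.015])]
die_red_tip [(0.52, [0.419, 0.295, 0.01])]
die_blue_mid [(0.61, [0.515, 0.286, 0.018]), (0.33, [0.391, -0.273, -0.002])]
die_blue_tip [(0.48, [0.535, 0.273, 0.008])]
die_yellow_mid [(0.64, [0.407, 0.154, 0.017]), (0.35, [0.534, 0.274, 0.008]), (0.21, [0.394, -0.273, -0.001])]
die_yellow_tip [(0.79, [0.424, 0.173, 0.008])]
die_green_mid [(0.62, [0.389, -0.086, 0.022]), (0.56, [0.537, 0.177, 0.018]), (0.5, [0.786, 0.243, 0.015])]
die_green_tip [(0.69, [0.393, -0.117, 0.008]), (0.56, [0.466, -0.104, 0.075]), (0.51, [0.563, 0.198, 0.009])]
tag_stack [(0.72, [0.393, -0.273, -0.0])]
tape_roll [(0.76, [0.357, 0.405, -0.005]), (0.64, [0.54, 0.177,
[... 174 characters left out ...]
409, 0.153, 0.019])]
stay_knob [(0.42, [0.634, -0.298, 0.054])]
die_red_mid [(0.83, [0.391, 0.282, 0.022]), (0.37, [0.791, -0.013, 0.0])]
die_red_tip [(0.73, [0.418, 0.298, 0.008])]
die_blue_mid [(0.8, [0.513, 0.288, 0.021])]
die_blue_tip [(0.8, [0.538, 0.271, 0.007])]
die_yellow_mid [(0.73, [0.41, 0.15, 0.02])]
die_yellow_tip [(0.56, [0.429, 0.176, 0.01])]
die_green_mid [(0.82, [0.548, 0.174, 0.02]), (0.47, [0.791, 0.242, 0.016])]
die_green_tip [(0.8, [0.562, 0.197, 0.011]), (0.63, [0.398, -0.123, 0.012]), (0.56, [0.79, 0.212, 0.01])]
tag_stack [(0.74, [0.397, -0.27, -0.001])]
tape_roll [(0.95, [0.364, 0.407, 0.001]), (0.65, [0.472, -0.107, 0.07])]
bead_jar [(0.87, [0.793, -0.011, -0.001])]
```

View pics/scene0.png

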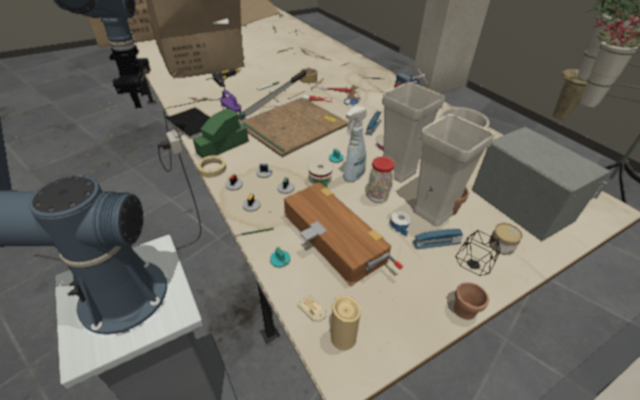

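View pics/top0.png

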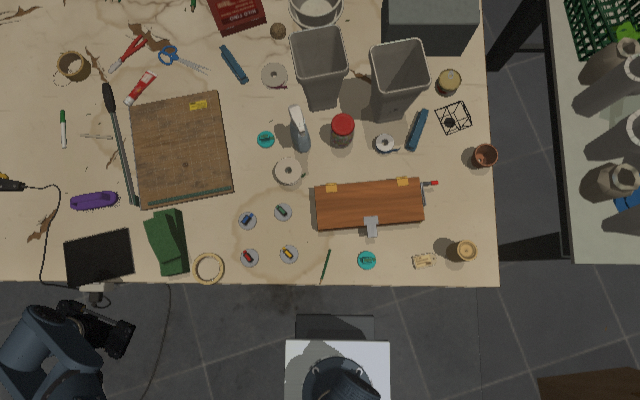

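The scene view shows four dies (red 233,183; blue 264,170; yellow 251,203; green 286,185). There are turquoise look-alikes at (280,257) and (337,155). The shut case is around (340,230), and its knob is on the right. Next I'll look with the wrist camera from closer.

```bash
cat >> h.py <<'E'
def plan(target,yaw=None,down=True,step=3.0,turnstep=8.0):
    """print turn about tool z needed (deg) and dp in the tool frame after turn"""
    o=robot.get_obs(); p=np.array(o['position']); M=R.from_quat(o['tool_rot']).as_matrix()
    a=0
    if yaw is not None:
        cur=np.degrees(np.arctan2(M[1,0],M[0,0])); dw=(yaw-cur+90)%180-90; a=-dw
        print('yaw now %.1f'%cur,'tool-z turn',round(a,1),' q6',round(o['q'][5],2))
    d=np.array(target)-p
    M2=M@R.from_rotvec([0,0,np.radians(a)]).as_matrix()
    print('dp now frame(cm)',np.round(M.T@d*100,2),'after turn',np.round(M2.T@d*100,2),'len',round(np.linalg.norm(d)*100,1),'tilt err(deg, tool axes)',np.round(np.degrees(np.cross(M[:,2],[0,0,-1])@M),2))
E
python3 - <<'E'
from h import *
plan([0.43,0.20,0.28])
E
```

```text
dp now frame(cm) [-29.01  33.58  -5.75] after turn [-29.01  33.58  -5.75] len 44.7 tilt err(deg, tool axes) [ 0. -0. -0.]
```

View pics/wrist0.png

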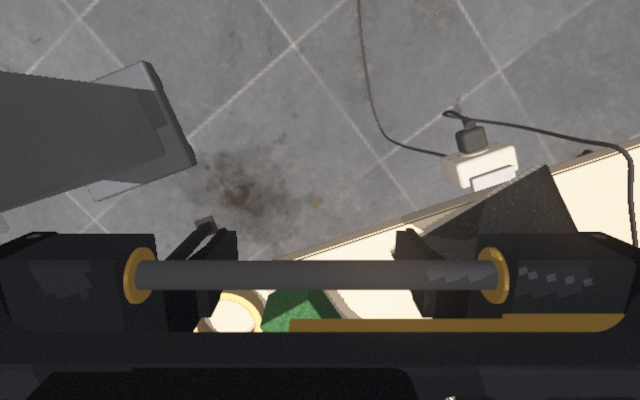

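Run:
```python
from h import *
o,M=st()
C=cal('wrist'); cp=-C[1].T@C[2]
print('cam in tool',np.round(M.T@(cp-o['position']),3)); print('cam axes in tool\n',np.round(M.T@C[1].T,3)); print(C[0]['fx'],C[0]['cx'],C[0]['cy'])
print(np.round(atz((320,120),0,C),3))
```

```text
t 1.55 p [0.2136 0.5874 0.2226] q [ 1.044  0.528  1.433  0.     1.181 -0.179] F [-0.3  0.3 -0.2] w 0.0871
tool x [0.342 0.94  0.   ] y [ 0.94  -0.342  0.   ] z [ 0.  0. -1.]
cam in tool [-0.001 -0.072 -0.163]
cam axes in tool
 [[ 1.     0.    -0.   ]
 [-0.     0.964  0.264]
 [ 0.    -0.264  0.964]]
317.6978971523357 315.9058372516525 198.02662253046495
[0.157 0.612 0.   ]
```

Run:
```python
from h import *
plan([0.52,0.18,0.25])
```

```text
dp now frame(cm) [-27.81  42.72  -2.75] after turn [-27.81  42.72  -2.75] len 51.0 tilt err(deg, tool axes) [ 0. -0. -0.]
```

```bash
python3 -m creep '{"dp": [[-2.3,3.6,-0.3],[-2.3,3.6,-0.3],[-2.3,3.6,-0.3],[-2.3,3.6,-0.3],[-2.3,3.6,-0.3],[-2.3,3.6,-0.3],[-2.3,3.6,-0.3],[-2.3,3.6,-0.3],[-2.3,3.6,-0.3],[-2.3,3.6,-0.3],[-2.3,3.6,-0.3],[-2.3,3.6,0],[0,0,0],[0,0,0]], "turn": [[0,0,0],[0,0,0],[0,0,0],[0,0,0],[0,0,0],[0,0,0],[0,0,0],[0,0,0],[0,0,0],[0,0,0],[0,0,0],[0,0,0],[0,0,0],[0,0,0]]}' -1
cat >> h.py <<'E'
def look(cam,names,k=2,pic=None):
    if pic: save(cam,pic)
    else: robot.camera(cam)
    C=cal(cam)
    for n in names:
        r=robot.tip_of(n,cam)
        print(n,[(round(float(d['confidence']),2),np.round(toworld(d['point'],C),4).tolist(),proj(toworld(d['point'],C),C).astype(int).tolist()) for d in r][:k])
E
python3 - <<'E'
from h import *
st()
look('wrist',[f'die_{k}_{e}' for k in('red','blue','yellow','green') for e in('mid','tip')],pic='w1')
E
```

```text
time: 2.95
position: [0.5255, 0.1795, 0.2554]
tool_rot: [0.82, 0.573, -0.0, -0.0]
ft_force: [-0.2, 0.6, -0.5]
grip_width: 0.0872
t 2.95 p [0.5255 0.1795 0.2554] q [ 1.280e-01  3.960e-01  1.570e+00  1.000e-03  1.177e+00 -1.092e+00] F [-0.2  0.6 -0.5] w 0.0872
tool x [0.344 0.939 0.   ] y [ 0.939 -0.344 -0.001] z [-0.001  0.    -1.   ]
die_red_mid [(0.57, [0.3972, 0.2791, 0.0135], [358, 38])]
die_red_tip [(0.78, [0.4196, 0.3004, 0.0108], [381, 51])]
die_blue_mid [(0.65, [0.5127, 0.2974, 0.0231], [403, 129])]
die_blue_tip [(0.67, [0.5347, 0.2741, 0.0086], [387, 151])]
die_yellow_mid [(0.74, [0.4029, 0.1509, 0.0202], [257, 83])]
die_yellow_tip [(0.67, [0.4293, 0.1734, 0.0117], [284, 98]), (0.67, [0.5643, 0.1966, 0.0135], [338, 193])]
die_green_mid [(0.74, [0.7859, 0.2432, 0.0227], [419, 323]), (0.61, [0.5397, 0.1798, 0.0174], [320, 180])]
die_green_tip [(0.91, [0.3958, -0.1212, 0.0108], [61, 155]), (0.69, [0.5663, 0.1924, 0.0129], [335, 195])]
```

View pics/w1.png

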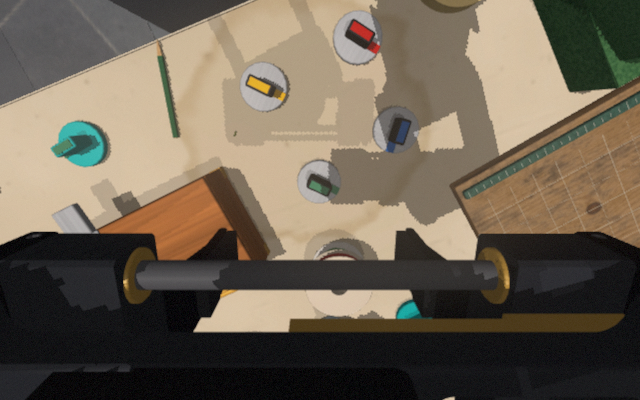

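Wrist picture: red (357,37), yellow (263,86), blue (396,129) and green (318,182) are clear. The turquoise look-alike is at (81,144), and the tab is at (73,217). Next I'll move over the case front.

Run:
```python
from h import *
plan([0.55,-0.10,0.26],96.6)
```

```text
yaw now 70.1 tool-z turn -26.5  q6 -1.09
dp now frame(cm) [-25.57  11.94  -0.44] after turn [-28.21  -0.73  -0.44] len 28.2 tilt err(deg, tool axes) [ 0. -0. -0.]
```

```bash
python3 -m creep '{"dp": [[0,0,0],[0,0,0],[0,0,0],[0,0,0],[-2.8,-0.1,0],[-2.8,-0.1,0],[-2.8,-0.1,0],[-2.8,-0.1,0],[-2.8,-0.1,0],[-2.8,-0.1,0],[-2.8,-0.1,0],[-2.8,0,0],[-2.8,0,0],[-2.8,0,0],[0,0,0],[0,0,0]], "turn": [[0,0,-6.6],[0,0,-6.6],[0,0,-6.6],[0,0,-6.6],[0,0,0],[0,0,0],[0,0,0],[0,0,0],[0,0,0],[0,0,0],[0,0,0],[0,0,0],[0,0,0],[0,0,0],[0,0,0],[0,0,0]]}' -1
python3 - <<'E'
from h import *
st()
look('wrist',['lid_tab','lid_hinge','stay_knob'],pic='w2')
E
```

```text
time: 5.0
position: [0.5494, -0.0986, 0.2554]
tool_rot: [0.667, 0.745, 0.0, -0.0]
ft_force: [0.1, 0.6, 0.2]
grip_width: 0.087
t 5.0 p [ 0.5494 -0.0986  0.2554] q [-3.780e-01  4.000e-01  1.563e+00  1.000e-03  1.180e+00 -2.060e+00] F [0.1 0.6 0.2] w 0.087
tool x [-0.111  0.994  0.001] y [ 0.994  0.111 -0.   ] z [-0.     0.001 -1.   ]
lid_tab [(0.9, [0.4729, -0.1023, 0.0718], [320, 107])]
lid_hinge [(0.68, [0.6292, -0.089, 0.065], [316, 243])]
stay_knob [(0.9, [0.6308, -0.3004, 0.0589], [140, 224])]
```

View pics/w2.png

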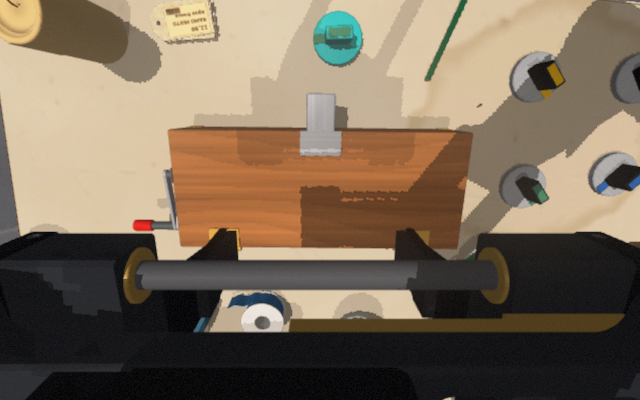

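Run:
```python
from h import *
C=cal('wrist')
a=atz((171,130),.074,C);b=atz((471,133),.074,C);print(a,b,np.linalg.norm(b-a),np.degrees(np.arctan2(*(b-a)[1::-1])))
c=atz((180,246),.074,C);d=atz((459,248),.074,C);print(c,d,np.linalg.norm(d-c),np.degrees(np.arctan2(*(d-c)[1::-1])))
for p in[(307,94),(336,94),(321,128)]:print(atz(p,.075,C))
```

```text
[ 0.51395059 -0.2567063   0.074     ] [0.48082449 0.06039591 0.074     ] 0.31882777291954884 95.96377499742856
[ 0.64682964 -0.24702041  0.074     ] [0.61221537 0.0784445  0.074     ] 0.32730040835063723 96.07077550274981
[ 0.46144565 -0.11716319  0.075     ]
[ 0.45805558 -0.08753988  0.075     ]
[ 0.49375188 -0.09883335  0.075     ]
```

Tab at about (0.4715, -0.102, 0.070), case yaw 6.0°, hinge at (0.6316, -0.085). Two measurements agree. I'll descend on the tab.

Run:
```python
from h import *
plan([0.471,-0.102,0.051],96.0)
```

```text
yaw now 96.5 tool-z turn 0.5  q6 -2.06
dp now frame(cm) [ 0.42 -7.82 20.46] after turn [ 0.35 -7.83 20.46] len 21.9 tilt err(deg, tool axes) [-0.02 -0.03 -0.  ]
```

```bash
python3 -m creep '{"dp": [[0.1,-2,2],[0.1,-2,3],[0.1,-2,3],[0.1,-1.8,3],[0,0,3],[0,0,3],[0,0,2.4],[0,0,1],[0,0,0],[0,0,0]], "turn": [[0,0,0.5],[0,0,0],[0,0,0],[0,0,0],[0,0,0],[0,0,0],[0,0,0],[0,0,0],[0,0,0],[0,0,0]]}' -1 20
python3 - <<'E'
from h import *
st();save('wrist','w3')
E
```

```text
time: 6.2
position: [0.4722, -0.1028, 0.0522]
tool_rot: [0.669, 0.743, 0.0, 0.001]
ft_force: [-0.2, -0.0, 0.1]
grip_width: 0.087
t 6.2 p [ 0.4722 -0.1028  0.0522] q [-0.446  0.636  1.922  0.     0.583 -2.121] F [-0.2 -0.   0.1] w 0.087
tool x [-0.104  0.995 -0.001] y [0.995 0.104 0.001] z [ 0.001 -0.    -1.   ]
```

View pics/w3.png

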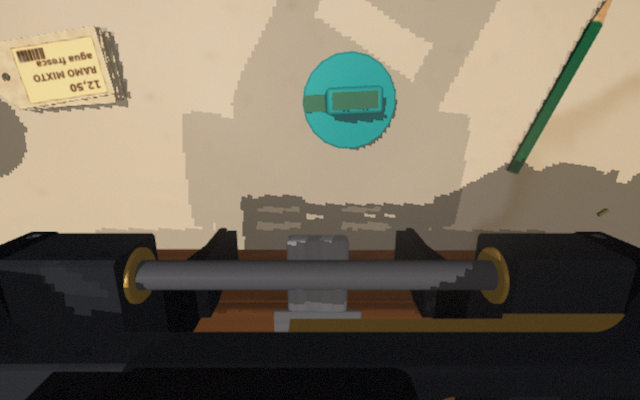

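The tab sits centred between the fingers (columns 287–348), so I'll close.

```bash
python3 -m creep '{"dp": [[0,0,0],[0,0,0],[0,0,0],[0,0,0],[0,0,0],[0,0,0],[0,0,0],[0,0,0],[0,0,0],[0,0,0]], "turn": [[0,0,0],[0,0,0],[0,0,0],[0,0,0],[0,0,0],[0,0,0],[0,0,0],[0,0,0],[0,0,0],[0,0,0]]}' 1 20
python3 - <<'E'
import numpy as np
th=np.array([0,.1,.2,.3,.4,.5,.6,.7,.8,.9,1,1.1,1.2,1.3,1.4,1.48,1.53])
x=-161*np.cos(th)+4*np.sin(th); z=161*np.sin(th)+4*np.cos(th)
print(np.round(np.c_[th[1:],np.diff(x)/10,-np.diff(z)/10],2)); print((x[-1]-x[0])/10,(z[-1]-z[0])/10)
E
```

```text
time: 7.25
position: [0.4714, -0.1023, 0.0515]
tool_rot: [0.67, 0.742, 0.0, -0.001]
ft_force: [0.7, 3.6, 0.3]
grip_width: 0.0296
[[ 0.1   0.12 -1.61]
 [ 0.2   0.28 -1.59]
 [ 0.3   0.44 -1.55]
 [ 0.4   0.59 -1.5 ]
 [ 0.5   0.74 -1.43]
 [ 0.6   0.88 -1.35]
 [ 0.7   1.01 -1.26]
 [ 0.8   1.13 -1.15]
 [ 0.9   1.24 -1.03]
 [ 1.    1.33 -0.9 ]
 [ 1.1   1.42 -0.77]
 [ 1.2   1.49 -0.62]
 [ 1.3   1.54 -0.47]
 [ 1.4   1.58 -0.31]
 [ 1.48  1.28 -0.14]
 [ 1.53  0.8  -0.03]]
15.843028497118974 15.7029179233674
```

```bash
python3 -m creep '{"dp": [[0,0.05,-0.8],[0,0.07,-0.8],[0,0.14,-0.8],[0,0.14,-0.8],[0,0.22,-0.78],[0,0.22,-0.78],[0,0.3,-0.75],[0,0.3,-0.75],[0,0.37,-0.72],[0,0.37,-0.72],[0,0.44,-0.68],[0,0.44,-0.68],[0,0.5,-0.63],[0,0.5,-0.63],[0,0,0]], "turn": [[0,0,0],[0,0,0],[0,0,0],[0,0,0],[0,0,0],[0,0,0],[0,0,0],[0,0,0],[0,0,0],[0,0,0],[0,0,0],[0,0,0],[0,0,0],[0,0,0],[0,0,0]]}' 1 20
python3 - <<'E'
from h import *
st();save('scene','s4'); look('scene',['lid_tab'])
E
```

```text
time: 8.75
position: [0.5121, -0.0982, 0.1557]
tool_rot: [0.67, 0.743, 0.0, -0.0]
ft_force: [-1.0, 5.3, -1.1]
grip_width: 0.03
t 8.75 p [ 0.5121 -0.0982  0.1557] q [-4.040e-01  4.850e-01  1.758e+00  1.000e-03  8.990e-01 -2.079e+00] F [-1.   5.3 -1.1] w 0.03
tool x [-0.103  0.995  0.001] y [ 0.995  0.103 -0.   ] z [-0.     0.001 -1.   ]
lid_tab [(0.59, [0.5091, -0.0995, 0.1786], [319, 199])]
```

View pics/s4.png

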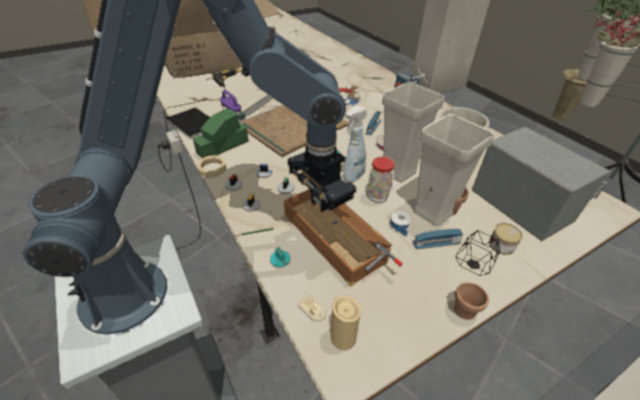

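The scene view shows the case open, with its inside visible at about (340,235). Next is the rest of the arc.

```bash
python3 -m creep '{"dp": [[0,0.56,-0.58],[0,0.57,-0.57],[0,0.62,-0.52],[0,0.62,-0.51],[0,0.66,-0.45],[0,0.67,-0.45],[0,0.71,-0.39],[0,0.71,-0.38],[0,0.74,-0.31],[0,0.75,-0.31],[0,0.77,-0.24],[0,0.77,-0.23],[0,0.79,-0.16],[0,0.79,-0.15],[0,0.6,-0.08],[0,0.6,-0.06],[0,0.4,-0.03],[0,0.4,0],[0,0,0],[0,0,0]], "turn": [[0,0,0],[0,0,0],[0,0,0],[0,0,0],[0,0,0],[0,0,0],[0,0,0],[0,0,0],[0,0,0],[0,0,0],[0,0,0],[0,0,0],[0,0,0],[0,0,0],[0,0,0],[0,0,0],[0,0,0],[0,0,0],[0,0,0],[0,0,0]]}' 1 20
python3 - <<'E'
from h import *
st();save('scene','s5'); look('scene',['lid_tab','stay_knob'],pic='s5'); look('top',['lid_tab','stay_knob'],pic='t5')
E
```

```text
time: 10.9
position: [0.6225, -0.0871, 0.2084]
tool_rot: [0.669, 0.743, -0.005, -0.005]
ft_force: [-14.7, 2.1, 2.0]
grip_width: 0.0299
t 10.9 p [ 0.6225 -0.0871  0.2084] q [-0.314  0.554  1.426 -0.006  1.176 -1.987] F [-14.7   2.1   2. ] w 0.0299
tool x [-0.104  0.995  0.001] y [ 0.994  0.104 -0.015] z [-0.015 -0.    -1.   ]
lid_tab [(0.97, [0.622, -0.085, 0.2295], [353, 167]), (0.7, [0.6291, -0.0877, 0.0647], [351, 212])]
stay_knob [(0.65, [0.6051, -0.2994, 0.0962], [393, 258])]
lid_tab [(0.21, [0.5376, 0.2736, 0.0077], [252, 213])]
stay_knob [(0.46, [0.6071, -0.3018, 0.0967], [438, 187])]
```

View pics/s5.png

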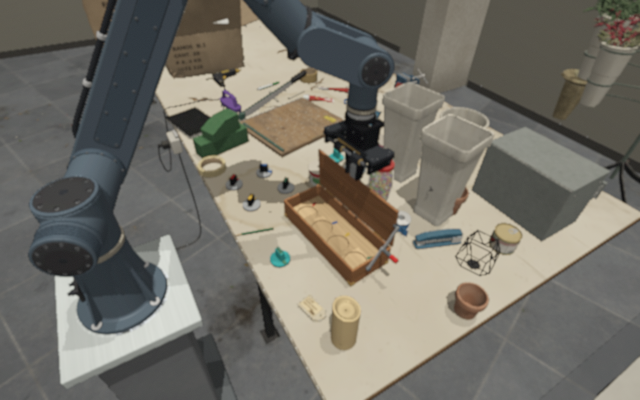

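The lid stands upright and is pressed at its stop, and the knob is at about 0.096 m. I'll back off a little so the stay can settle, then open the gripper.

```bash
python3 -m creep '{"dp": [[0,-0.3,0],[0,-0.3,0],[0,-0.3,0],[0,-0.1,0],[0,0,0],[0,0,0]], "turn": [[0,0,0],[0,0,0],[0,0,0],[0,0,0],[0,0,0],[0,0,0]]}' 1 20
python3 -m creep '{"dp": [[0,0,0],[0,0,0],[0,0,0],[0,0,0],[0,0,0],[0,0,0]], "turn": [[0,0,0],[0,0,0],[0,0,0],[0,0,0],[0,0,0],[0,0,0]]}' 0 20
python3 - <<'E'
from h import *
st(); look('scene',['lid_tab','stay_knob'],pic='s6')
im=cv2.imread('pics/s6.png'); cv2.imwrite('pics/s6z.png',cv2.resize(im[130:300,260:430],None,fx=3.5,fy=3.5,interpolation=cv2.INTER_CUBIC))
E
```

```text
time: 11.85
position: [0.6191, -0.0874, 0.2083]
tool_rot: [0.67, 0.743, 0.0, -0.0]
ft_force: [1.2, 5.3, -10.6]
grip_width: 0.0298
time: 12.45
position: [0.6189, -0.0881, 0.2094]
tool_rot: [0.67, 0.743, 0.0, 0.001]
ft_force: [-0.4, 0.5, -0.1]
grip_width: 0.0433
t 12.45 p [ 0.6189 -0.0881  0.2094] q [-0.32   0.542  1.447 -0.     1.152 -1.993] F [-0.4  0.5 -0.1] w 0.0433
tool x [-0.103  0.995 -0.001] y [0.995 0.103 0.001] z [ 0.001 -0.001 -1.   ]
lid_tab [(0.85, [0.6171, -0.0853, 0.2295], [352, 168])]
stay_knob [(0.6, [0.5995, -0.2989, 0.1036], [391, 257])]
```

View pics/s6z.png

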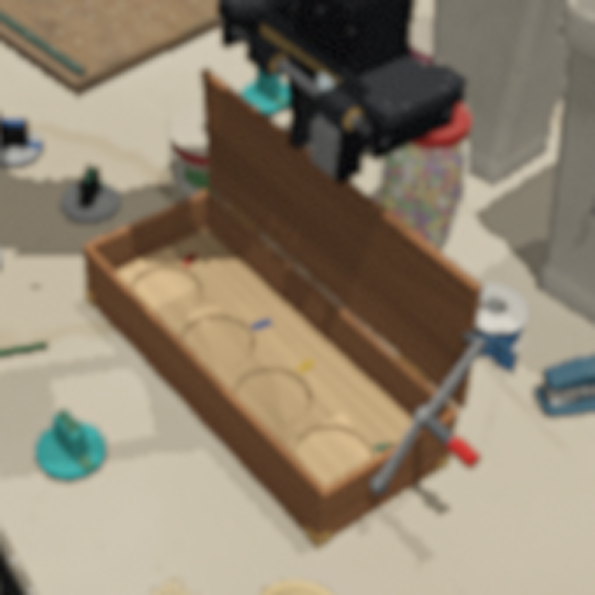

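Zoomed view: the seat marks run red, blue, yellow, green from left to right, and the stay is almost straight. I'll test the lock by gripping again and pulling gently towards shut.

```bash
python3 -m creep '{"dp": [[0,0,0],[0,0,0],[0,0,0],[0,0,0],[0,0,0],[0,0,0]], "turn": [[0,0,0],[0,0,0],[0,0,0],[0,0,0],[0,0,0],[0,0,0]]}' 1 10
python3 -m creep '{"dp": [[0,-0.2,0],[0,-0.2,0],[0,-0.2,0],[0,-0.2,0],[0,0,0]], "turn": [[0,0,0],[0,0,0],[0,0,0],[0,0,0],[0,0,0]]}' 1 10
```

```text
time: 13.2
position: [0.6186, -0.0874, 0.2089]
tool_rot: [0.67, 0.743, 0.0, -0.0]
ft_force: [-0.1, 1.2, -0.0]
grip_width: 0.0298
time: 13.7
position: [0.6161, -0.0877, 0.2091]
tool_rot: [0.67, 0.742, 0.005, 0.004]
ft_force: [11.8, 5.2, -7.5]
grip_width: 0.0302
```

It resists with 12 N, so it is locked. I'll relieve the pull, release and rise.

```bash
python3 -m creep '{"dp": [[0,0.4,0],[0,0.4,0],[0,0,0],[0,0,0]], "turn": [[0,0,0],[0,0,0],[0,0,0],[0,0,0]]}' 1 10
python3 -m creep '{"dp": [[0,0,0],[0,0,0],[0,0,0],[0,0,0],[0,0,0],[0,0,0],[0,0,0],[0,0,-2],[0,0,-3],[0,-1,-3],[0,-2,-1],[0,-3,0],[0,-3,0],[0,-3,0],[0,0,0],[0,0,0]], "turn": [[0,0,0],[0,0,0],[0,0,0],[0,0,0],[0,0,0],[0,0,0],[0,0,0],[0,0,0],[0,0,0],[0,0,0],[0,0,0],[0,0,0],[0,0,0],[0,0,0],[0,0,0],[0,0,0]]}' -1 20
python3 - <<'E'
from h import *
st(); look('wrist',['stay_knob','seat_red','seat_blue','seat_yellow','seat_green','mark_red','mark_blue','mark_yellow','mark_green'],k=1,pic='w7')
look('scene',['stay_knob','lid_tab'])
E
```

```text
time: 14.1
position: [0.6181, -0.0875, 0.2092]
tool_rot: [0.67, 0.743, -0.0, -0.0]
ft_force: [-0.6, 1.6, 3.2]
grip_width: 0.0296
time: 15.7
position: [0.4995, -0.1003, 0.2995]
tool_rot: [0.67, 0.742, 0.0, 0.001]
ft_force: [0.4, 0.1, 0.7]
grip_width: 0.0875
t 15.7 p [ 0.4995 -0.1003  0.2995] q [-0.418  0.28   1.619  0.     1.241 -2.091] F [0.4 0.1 0.7] w 0.0875
tool x [-0.102  0.995 -0.001] y [0.995 0.102 0.002] z [ 0.002 -0.    -1.   ]
stay_knob [(0.5, [0.6021, -0.3029, 0.1059], [141, 241])]
seat_red [(0.58, [0.5365, 0.0166, 0.0168], [394, 196])]
seat_blue [(0.58, [0.5488, -0.058, 0.0172], [341, 199])]
seat_yellow [(0.64, [0.5547, -0.1311, 0.016], [291, 198])]
seat_green [(0.94, [0.564, -0.2102, 0.0193], [236, 199])]
mark_red [(0.7, [0.5643, 0.0338, 0.0222], [403, 217])]
mark_blue [(0.68, [0.5637, -0.2089, 0.019], [237, 199])]
mark_yellow [(0.88, [0.5813, -0.1256, 0.0228], [293, 217])]
mark_green [(0.33, [0.5813, -0.1252, 0.0284], [293, 218])]
stay_knob [(0.45, [0.597, -0.2982, 0.0992], [390, 258])]
lid_tab [(0.86, [0.6184, -0.0861, 0.2325], [353, 167])]
```

View pics/w7.png

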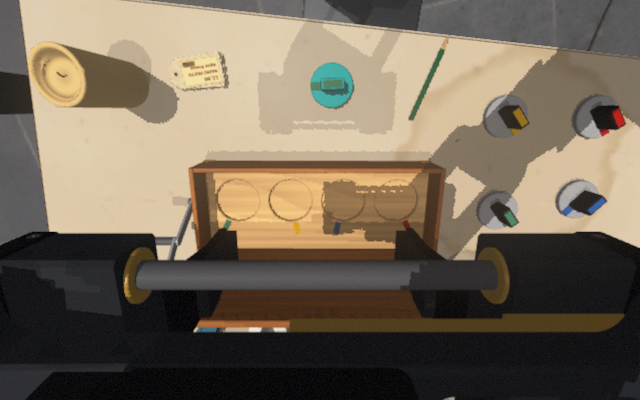

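The marks show at green (228,225), yellow (296,228), blue (337,228) and red (406,225). The seats are at (238,199), (290,199), (342,200) and (395,199). I'll measure them more finely.

Run:
```python
from h import *
im=cv2.imread('pics/w7.png'); C=cal('wrist')
hsv=cv2.cvtColor(im,cv2.COLOR_BGR2HSV)
cv2.imwrite('pics/w7z.png',cv2.resize(im[165:240,200:440],None,fx=3.3,fy=3.3,interpolation=cv2.INTER_CUBIC))
rng={'green':[(40,90)],'yellow':[(22,32)],'blue':[(100,130)],'red':[(0,6),(172,180)]}
for k,rs in rng.items():
    m=np.zeros(hsv.shape[:2],np.uint8)
    for a,b in rs: m|=cv2.inRange(hsv,(a,110 if k!='yellow' else 150,30),(b,255,255))
    box=np.zeros_like(m); box[212:240,215:420]=1; m*=box
    n,l,s,c=cv2.connectedComponentsWithStats(m)
    for i in range(1,n):
        if s[i,4]>8:
            ys,xs=np.where(l==i); P=np.array([atz((x,y),.022,C)[:2] for x,y in zip(xs,ys)])
            ev,V=np.linalg.eigh(np.cov(P.T)); d=V[:,1]*np.sign(V[0,1])
            print(k,s[i],np.round(c[i],1),np.round(P.mean(0),4),'dir deg',round(np.degrees(np.arctan2(d[1],d[0])),1),np.round(np.sqrt(ev)*3.46,4))
```

```text
red [403 221   7   8  35] [405.9 224.2] [0.5729 0.0399] dir deg 36.2 [0.0067 0.0123]
```

View pics/w7z.png

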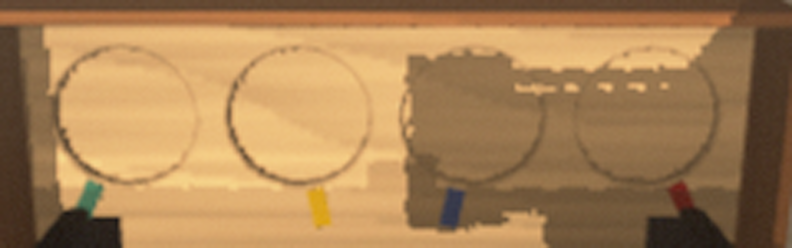

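```bash
python3 -m creep '{"dp": [[0,2,0],[0,2.5,0.5],[0,2.5,1],[0,1.5,0.7],[0,0,0],[0,0,0],[0,0,0]], "turn": [[0,0,0],[0,0,0],[0,0,0],[0,0,0],[0,0,0],[0,0,0],[0,0,0]]}' -1 20
python3 - <<'E'
from h import *
st(); look('wrist',['stay_knob']+[a+b for a in('seat_','mark_') for b in('red','blue','yellow','green')],k=2,pic='w8')
im=cv2.imread('pics/w8.png')
cv2.imwrite('pics/w8z.png',cv2.resize(im[100:240,180:460],None,fx=2.8,fy=2.8,interpolation=cv2.INTER_CUBIC))
E
```

```text
time: 17.05
position: [0.5829, -0.0913, 0.2772]
tool_rot: [0.67, 0.743, -0.0, -0.0]
ft_force: [-1.2, 0.1, -0.2]
grip_width: 0.087
t 17.05 p [ 0.5829 -0.0913  0.2772] q [-0.345  0.423  1.457 -0.     1.263 -2.018] F [-1.2  0.1 -0.2] w 0.087
tool x [-0.103  0.995  0.   ] y [ 0.995  0.103 -0.001] z [-0.001 -0.    -1.   ]
stay_knob [(0.8, [0.5978, -0.3022, 0.1029], [120, 174])]
seat_red [(0.76, [0.536, 0.0145, 0.0165], [400, 139])]
seat_blue [(0.68, [0.5472, -0.0597, 0.0124], [342, 142])]
seat_yellow [(0.68, [0.5558, -0.1324, 0.0177], [287, 143])]
seat_green [(0.91, [0.5633, -0.2085, 0.0195], [229, 143]), (0.69, [0.5651, 0.1947, 0.0084], [523, 174])]
mark_red [(0.72, [0.5613, 0.0323, 0.0215], [411, 160])]
mark_blue [(0.56, [0.5781, -0.0587, 0.0286], [341, 167]), (0.19, [0.5633, 0.0305, 0.0236], [409, 162])]
mark_yellow [(0.61, [0.5808, -0.127, 0.0253], [289, 163])]
mark_green [(0.79, [0.591, -0.2241, 0.0264], [215, 163])]
```

View pics/w8z.png

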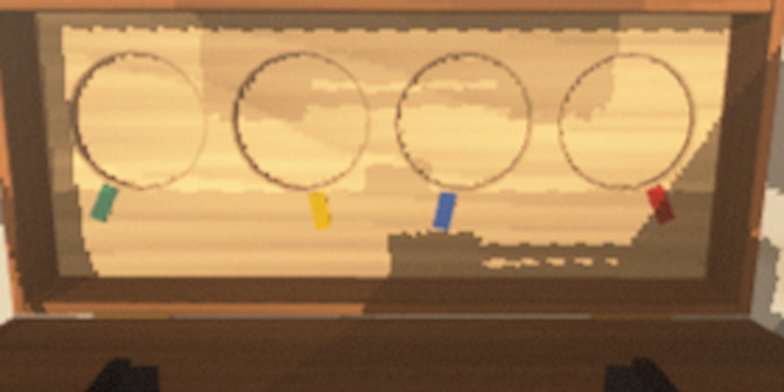

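Run:
```python
from h import *
C=cal('wrist')
f=lambda z:(180+(z[0]+.5)/2.8-.5,100+(z[1]+.5)/2.8-.5)
S={'green':(139,120),'yellow':(301,121),'blue':(463,121),'red':(626,121)}
im=cv2.imread('pics/w8.png');hsv=cv2.cvtColor(im,cv2.COLOR_BGR2HSV)
Mk={}
rng={'green':[(45,90)],'yellow':[(20,32)],'blue':[(100,130)],'red':[(0,7),(172,180)]}
X={'green':(104,203),'yellow':(320,210),'blue':(445,211),'red':(660,204)}
ss={k:atz(f(S[k]),.022,C)[:2] for k in S}
# fit row: 76 spacing
P=np.array([ss[k] for k in('green','yellow','blue','red')]); d=(P[3]-P[0]); print('yaw of row',np.degrees(np.arctan2(d[1],d[0])),'spacing',np.linalg.norm(np.diff(P,axis=0),axis=1))
for k in S:
    m=np.zeros(hsv.shape[:2],np.uint8)
    for a,b in rng[k]: m|=cv2.inRange(hsv,(a,90 if k!='yellow' else 170,30),(b,255,255))
    u,v=map(int,f(X[k])); box=np.zeros_like(m); box[v-9:v+10,u-7:u+8]=1; m*=box
    ys,xs=np.where(m>0); Q=np.array([atz((x,y),.022,C)[:2] for x,y in zip(xs,ys)])
    ev,V=np.linalg.eigh(np.cov(Q.T)); dd=V[:,1]*np.sign(V[0,1]); c=Q.mean(0)
    g=atz(f(X[k]),.022,C)[:2]
    print(k,'seat',np.round(ss[k],4),len(xs),'mark',np.round(c,4),'hand',np.round(g,4),'stripe dir',round(np.degrees(np.arctan2(dd[1],dd[0])),1),'seat->mark dir',round(np.degrees(np.arctan2(*(c-ss[k])[::-1])),1),round(np.degrees(np.arctan2(*(g-ss[k])[::-1])),1),'dist',np.round(np.linalg.norm(c-ss[k]),4),'size',np.round(np.sqrt(ev)*3.46,4))
```

```text
avg = a.mean(axis, **keepdims_kw)
  ret = um.true_divide(
<stdin>:17: RuntimeWarning: Degrees of freedom <= 0 for slice
  c *= np.true_divide(1, fact)
  c *= np.true_divide(1, fact)
Traceback (most recent call last):
ValueError: not enough values to unpack (expected 2, got 0)

During handling of the above exception, another exception occurred:

Traceback (most recent call last):
numpy.linalg.LinAlgError: 0-dimensional array given. Array must be at least two-dimensional
```

Run:
```python
from h import *
C=cal('wrist')
f=lambda z:(180+(z[0]+.5)/2.8-.5,100+(z[1]+.5)/2.8-.5)
S={'green':(139,120),'yellow':(301,121),'blue':(463,121),'red':(626,121)}
im=cv2.imread('pics/w8.png');hsv=cv2.cvtColor(im,cv2.COLOR_BGR2HSV)
rng={'green':[(35,100)],'yellow':[(20,32)],'blue':[(95,135)],'red':[(0,7),(172,180)]}
sat={'green':40,'yellow':195,'blue':60,'red':130}
X={'green':(104,203),'yellow':(320,210),'blue':(445,211),'red':(660,204)}
for k in S:
    s=atz(f(S[k]),.022,C)[:2]
    m=np.zeros(hsv.shape[:2],np.uint8)
    for a,b in rng[k]: m|=cv2.inRange(hsv,(a,sat[k],30),(b,255,255))
    u,v=map(int,f(X[k])); box=np.zeros_like(m); box[v-9:v+10,u-7:u+8]=1; m*=box
    ys,xs=np.where(m>0); Q=np.array([atz((x,y),.022,C)[:2] for x,y in zip(xs,ys)])
    g=atz(f(X[k]),.022,C)[:2]; print(k,'seat',np.round(s,4),len(xs))
    if len(xs)<5: print(hsv[v-2:v+3,u-2:u+3].tolist());continue
    ev,V=np.linalg.eigh(np.cov(Q.T)); dd=V[:,1]*np.sign(V[0,1]); c=Q.mean(0)
    a=lambda d:round(np.degrees(np.arctan2(d[1],d[0])),1)
    print('  mark',np.round(c,4),'hand',np.round(g,4),'stripe',a(dd),'seat->mark',a(c-s),a(g-s),'dist',np.round(np.linalg.norm(c-s),4),np.round(np.sqrt(ev)*3.46,4))
```

```text
green seat [ 0.5627 -0.2074] 65
  mark [ 0.6034 -0.223 ] hand [ 0.6036 -0.2227] stripe -20.2 seat->mark -20.9 -20.5 dist 0.0436 [0.0069 0.0172]
yellow seat [ 0.5554 -0.1325] 59
  mark [ 0.5964 -0.1201] hand [ 0.5964 -0.1201] stripe 18.4 seat->mark 16.8 16.8 dist 0.0428 [0.0066 0.0165]
blue seat [ 0.5476 -0.0576] 59
  mark [ 0.5904 -0.0611] hand [ 0.5907 -0.0607] stripe -5.2 seat->mark -4.7 -4.1 dist 0.043 [0.0066 0.0165]
red seat [0.5398 0.0178] 69
  mark [0.5766 0.0408] hand [0.5767 0.0408] stripe 30.4 seat->mark 32.0 31.9 dist 0.0434 [0.0072 0.0173]
```

Seats and marks are measured, and stripe directions agree with the seat-to-mark directions within about 2°. Pointer headings needed: green -20.5°, yellow 17°, blue -5°, red 31.5°. Next I'll move over the dies for a close look.

```bash
python3 - <<'E'
from h import *
plan([0.55,0.21,0.23])
E
python3 -m creep '{"dp": [[1,-1,-1],[2,-1,0],[3,-1,0],[3,-1,0],[3,-1,0],[3,-1,0],[3,-0.5,0],[3,0,1],[3,0,1],[3,0,1],[2,0,1],[1,0,1],[0,0,0.5],[0,0,0],[0,0,0]], "turn": [[0,0,0],[0,0,0],[0,0,0],[0,0,0],[0,0,0],[0,0,0],[0,0,0],[0,0,0],[0,0,0],[0,0,0],[0,0,0],[0,0,0],[0,0,0],[0,0,0],[0,0,0]]}' 0 30
python3 - <<'E'
from h import *
st()
look('wrist',[f'die_{k}_{e}' for k in('red','blue','yellow','green') for e in('mid','tip')],pic='w9',k=1)
im=cv2.imread('pics/w9.png')
cv2.imwrite('pics/w9z.png',cv2.resize(im[0:240],(800,300),interpolation=cv2.INTER_CUBIC))
E
```

```text
dp now frame(cm) [30.32 -0.26  4.7 ] after turn [30.32 -0.26  4.7 ] len 30.7 tilt err(deg, tool axes) [0.01 0.01 0.  ]
time: 19.05
position: [0.4886, 0.1995, 0.2322]
tool_rot: [0.67, 0.742, -0.0, 0.0]
ft_force: [0.4, -0.5, 0.0]
grip_width: 0.0437
t 19.05 p [0.4886 0.1995 0.2322] q [ 0.176  0.385  1.664 -0.     1.092 -1.497] F [ 0.4 -0.5  0. ] w 0.0437
tool x [-0.102  0.995 -0.   ] y [0.995 0.102 0.   ] z [ 0. -0. -1.]
die_red_mid [(0.66, [0.4, 0.2809, 0.0195], [395, 104])]
die_red_tip [(0.59, [0.4289, 0.1738, 0.014], [299, 120])]
die_blue_mid [(0.55, [0.5136, 0.2952, 0.0218], [392, 201])]
die_blue_tip [(0.83, [0.5369, 0.2748, 0.0083], [371, 214])]
die_yellow_mid [(0.66, [0.4107, 0.1513, 0.0214], [281, 101])]
die_yellow_tip [(0.96, [0.431, 0.1713, 0.014], [297, 121])]
die_green_mid [(0.72, [0.3914, -0.092, 0.0179], [61, 59])]
die_green_tip [(0.75, [0.5657, 0.1939, 0.011], [305, 230])]
```

View pics/w9.png

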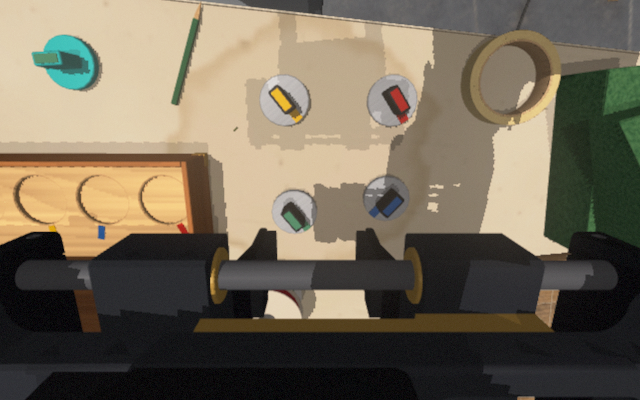

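The picture shows yellow (285,100), red (392,101), green (294,213) and blue (386,199). Each has a coloured fin cap and a pointer, so I'll segment by colour.

```bash
cat >> h.py <<'E'
HU={'green':[(50,92)],'yellow':[(18,34)],'blue':[(98,132)],'red':[(0,8),(172,180)]}
SA={'green':60,'yellow':150,'blue':90,'red':110}
def die(im,k,uv,C,zc=.040,zp=.010,r=36,verbose=True):
    """im rgb; cap blob at zc and pointer blob at zp near uv"""
    hsv=cv2.cvtColor(im,cv2.COLOR_RGB2HSV); m=np.zeros(hsv.shape[:2],np.uint8)
    for a,b in HU[k]: m|=cv2.inRange(hsv,(a,SA[k],35),(b,255,255))
    box=np.zeros_like(m); u,v=map(int,uv); box[max(0,v-r):v+r,max(0,u-r):u+r]=1; m*=box
    n,l,s,c=cv2.connectedComponentsWithStats(m,connectivity=4)
    idx=sorted(range(1,n),key=lambda i:-s[i,4])[:4]; out=[]
    for i in idx:
        if s[i,4]<12: continue
        ys,xs=np.where(l==i); q=cv2.minAreaRect(np.c_[xs,ys].astype(np.float32))
        for z in(zc,zp):
            Q=np.array([atz((x,y),z,C)[:2] for x,y in zip(xs,ys)]); ev,V=np.linalg.eigh(np.cov(Q.T)); d=V[:,1]*np.sign(V[0,1])
            out.append((k,s[i,4],z,Q.mean(0),np.degrees(np.arctan2(d[1],d[0])),np.sqrt(ev)*3.46))
            if verbose: print(k,s[i,4],np.round(c[i],1),'z',z,np.round(Q.mean(0),4),'dir %.1f'%out[-1][4],np.round(np.sqrt(ev)*3.46,4))
    return out
E
python3 - <<'E'
from h import *
im=cv2.imread('pics/w9.png')[:,:,::-1].copy(); C=cal('wrist')
for k,uv in {'yellow':(285,100),'red':(392,101),'green':(294,213),'blue':(386,199)}.items(): die(im,k,uv,C)
cv2.imwrite('pics/w9z.png',cv2.resize(im[65:240,250:430,::-1],None,fx=3.4,fy=3.4,interpolation=cv2.INTER_CUBIC))
E
```

```text
yellow 218 [280.9  99.2] z 0.04 [0.4081 0.1538] dir 45.4 [0.0097 0.0246]
yellow 218 [280.9  99.2] z 0.01 [0.4074 0.1505] dir 45.4 [0.0105 0.0266]
yellow 79 [295.8 115.6] z 0.04 [0.4233 0.171 ] dir 44.6 [0.008  0.0115]
yellow 79 [295.8 115.6] z 0.01 [0.4239 0.1692] dir 44.6 [0.0086 0.0125]
red 228 [399.   99.4] z 0.04 [0.3953 0.2791] dir 40.1 [0.01   0.0248]
red 228 [399.   99.4] z 0.01 [0.3935 0.2865] dir 40.1 [0.0108 0.0269]
red 72 [402.3 117.7] z 0.04 [0.4136 0.286 ] dir 79.3 [0.0084 0.01  ]
red 72 [402.3 117.7] z 0.01 [0.4134 0.2939] dir 79.3 [0.0091 0.0108]
green 150 [292.1 220.5] z 0.04 [0.5432 0.1771] dir 43.8 [0.0092 0.0239]
green 150 [292.1 220.5] z 0.01 [0.554  0.1758] dir 43.8 [0.01   0.0259]
green 29 [306.2 226.6] z 0.04 [0.5491 0.1943] dir -40.3 [0.0057 0.0081]
green 29 [306.2 226.6] z 0.01 [0.5603 0.1945] dir -40.3 [0.0062 0.0088]
blue 146 [392.  205.9] z 0.04 [0.5134 0.2914] dir -32.7 [0.0088 0.0237]
blue 146 [392.  205.9] z 0.01 [0.5216 0.2998] dir -32.7 [0.0095 0.0257]
blue 56 [374.2 211.5] z 0.04 [0.5222 0.2718] dir -18.3 [0.0078 0.0103]
blue 56 [374.2 211.5] z 0.01 [0.5312 0.2785] dir -18.3 [0.0085 0.0112]
```

View pics/w9z.png

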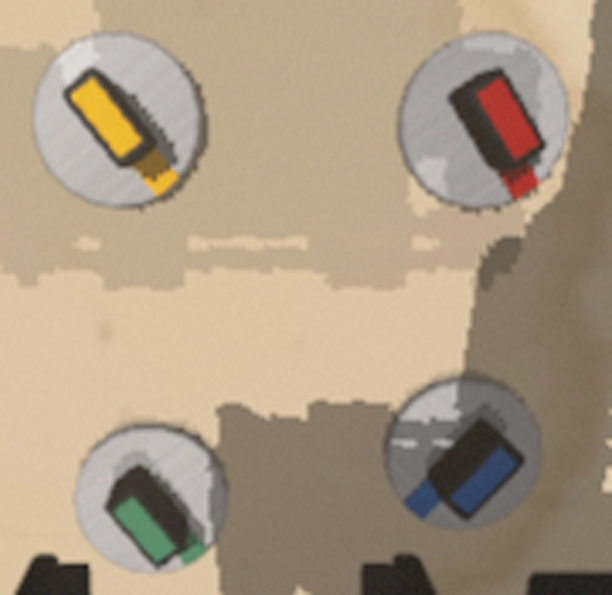

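Cap and pointer directions agree: yellow 45.4° at (0.408, 0.154), red 40° at (0.395, 0.279), green 43.8° at (0.543, 0.177), blue -33° at (0.513, 0.291). I'll pick yellow first.

Run:
```python
from h import *
plan([0.408,0.1538,0.014],135.4)
```

```text
yaw now 95.9 tool-z turn -39.5  q6 -1.5
dp now frame(cm) [-3.79 -8.48 21.81] after turn [ 2.47 -8.96 21.81] len 23.7 tilt err(deg, tool axes) [ 0.02 -0.    0.  ]
```

```bash
python3 -m creep '{"dp": [[0,0,2],[0,0,2],[0,0,2],[0,0,2],[0,0,2],[0.5,-3,1],[1,-3,1],[0.97,-2.96,1],[0,0,0],[0,0,0]], "turn": [[0,0,-7.9],[0,0,-7.9],[0,0,-7.9],[0,0,-7.9],[0,0,-7.9],[0,0,0],[0,0,0],[0,0,0],[0,0,0],[0,0,0]]}' 0 30
python3 - <<'E'
from h import *
st();im=save('wrist','w10');plan([0.408,0.1538,0.014],135.4)
C=cal('wrist');print(proj([.408,.1538,.04],C)); die(im,'yellow',proj([.408,.1538,.04],C),C,r=60)
E
```

```text
time: 20.5
position: [0.4079, 0.1538, 0.102]
tool_rot: [0.38, 0.925, 0.0, 0.0]
ft_force: [-0.1, 0.3, 0.0]
grip_width: 0.0433
t 20.5 p [0.4079 0.1538 0.102 ] q [ 0.103  0.499  2.009  0.     0.634 -2.26 ] F [-0.1  0.3  0. ] w 0.0433
tool x [-0.712  0.702 -0.   ] y [0.702 0.712 0.   ] z [ 0.  0. -1.]
yaw now 135.4 tool-z turn 0.0  q6 -2.26
dp now frame(cm) [ 0.09 -0.13  8.83] after turn [ 0.09 -0.13  8.83] len 8.8 tilt err(deg, tool axes) [0.11 0.09 0.  ]
[317.31521722 210.9993619 ]
yellow 412 [315.  212.7] z 0.04 [0.4102 0.1535] dir 45.6 [0.0096 0.0248]
yellow 412 [315.  212.7] z 0.01 [0.4172 0.1604] dir 45.6 [0.0109 0.0281]
yellow 32 [314.8 232. ] z 0.04 [0.421  0.1644] dir -43.4 [0.0023 0.0082]
yellow 32 [314.8 232. ] z 0.01 [0.4294 0.1727] dir -43.4 [0.0026 0.0093]
```

View pics/w10.png

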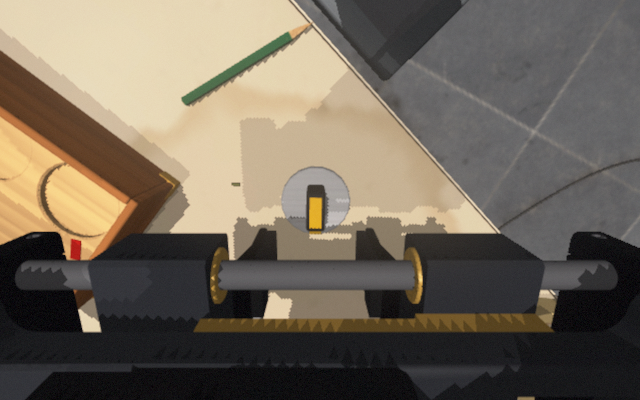

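```bash
python3 -m creep '{"dp": [[0,0.1,3],[0,0,3],[0,0,2],[0,0,0.8],[0,0,0],[0,0,0]], "turn": [[0,0,0],[0,0,0],[0,0,0],[0,0,0],[0,0,0],[0,0,0]]}' 0 30
python3 -m creep '{"dp": [[0,0,0],[0,0,0],[0,0,0],[0,0,0],[0,0,0],[0,0,0],[0,0,0]], "turn": [[0,0,0],[0,0,0],[0,0,0],[0,0,0],[0,0,0],[0,0,0],[0,0,0]]}' 1 30
python3 -m creep '{"dp": [[0,0,-2],[0,0,-3],[0,0,-3],[0,0,-3],[0,0,0],[0,0,0]], "turn": [[0,0,0],[0,0,0],[0,0,0],[0,0,0],[0,0,0],[0,0,0]]}' 1 30
python3 - <<'E'
from h import *
st();im=save('wrist','w11')
E
```

```text
time: 21.15
position: [0.4096, 0.1549, 0.0144]
tool_rot: [0.379, 0.925, 0.0, 0.001]
ft_force: [0.0, -0.5, 0.1]
grip_width: 0.0436
time: 21.85
position: [0.4088, 0.1546, 0.0143]
tool_rot: [0.379, 0.925, 0.0, 0.0]
ft_force: [0.6, -0.0, 5.8]
grip_width: 0.0138
time: 22.45
position: [0.4084, 0.1546, 0.124]
tool_rot: [0.379, 0.925, 0.0, 0.0]
ft_force: [-0.0, -0.2, -1.7]
grip_width: 0.0136
t 22.45 p [0.4084 0.1546 0.124 ] q [ 0.105  0.454  1.99  -0.     0.698 -2.259] F [-0.  -0.2 -1.7] w 0.0136
tool x [-0.712  0.702 -0.   ] y [0.702 0.712 0.   ] z [ 0.001  0.    -1.   ]
```

View pics/w11.png

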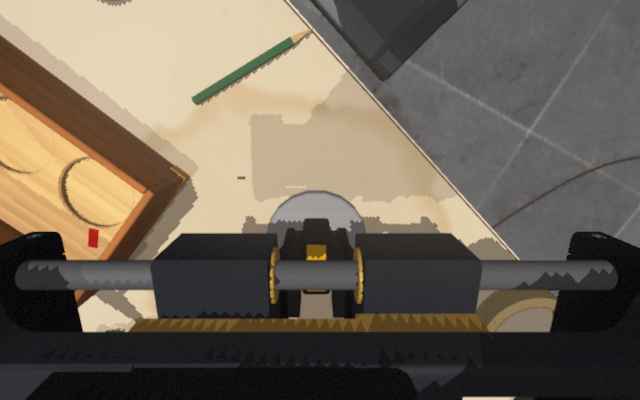

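```bash
cat >> h.py <<'E'
def heldy(uv,below=.0044):
    """rear rim point of held disc -> axis offset along tool y and x (m); below = TCP height above disc's upper face"""
    o=robot.get_obs(); M=R.from_quat(o['tool_rot']).as_matrix(); C=cal('wrist')
    P=atz(uv,o['position'][2]-below,C); print('axis in tool',np.round(M.T@(P-o['position'])+[0,.029,0],4))
E
python3 - <<'E'
from h import *
heldy((317,190.5))
im=cv2.imread('pics/w11.png'); print(im[184:198,317].tolist())
plan([.5553,-.1327,.12],107.3)
E
```

```text
axis in tool [ 0.0004 -0.0024  0.0044]
[[148, 177, 197], [144, 173, 195], [145, 176, 196], [145, 175, 196], [145, 176, 196], [141, 167, 185], [118, 134, 145], [99, 102, 106], [102, 107, 112], [129, 132, 138], [147, 150, 155], [154, 156, 161], [155, 159, 163], [157, 161, 164]]
yaw now 135.4 tool-z turn 28.1  q6 -2.26
dp now frame(cm) [-30.68 -10.1    0.31] after turn [-31.82   5.55   0.31] len 32.3 tilt err(deg, tool axes) [-0.07 -0.06  0.  ]
```

Run:
```python
from h import *
heldy((317,189.5),.0144);heldy((317,193),.0044)
```

```text
axis in tool [ 0.0004 -0.0005  0.0144]
axis in tool [ 0.0004 -0.001   0.0044]
```

```bash
python3 -m creep '{"dp": [[0,0,0],[0,0,0],[0,0,0],[0,0,0],[-2,0,0],[-3,0.5,0],[-3,0.5,0],[-3,0.5,0],[-3,0.5,0],[-3,0.5,0],[-3,0.5,0],[-3,0.5,0.3],[-3,0.6,0],[-3,0.8,0],[-2.8,0.72,0],[0,0,0],[0,0,0]], "turn": [[0,0,7],[0,0,7],[0,0,7],[0,0,7.1],[0,0,0],[0,0,0],[0,0,0],[0,0,0],[0,0,0],[0,0,0],[0,0,0],[0,0,0],[0,0,0],[0,0,0],[0,0,0],[0,0,0],[0,0,0]]}' 1 30
python3 - <<'E'
from h import *
st();im=save('wrist','w12')
plan([.556,-.1325,.0305],107.3)
E
```

```text
time: 24.2
position: [0.5553, -0.132, 0.1186]
tool_rot: [0.593, 0.805, -0.0, -0.003]
ft_force: [-0.6, -0.1, -1.2]
grip_width: 0.0139
t 24.2 p [ 0.5553 -0.132   0.1186] q [-0.429  0.597  1.66   0.     0.89  -2.301] F [-0.6 -0.1 -1.2] w 0.0139
tool x [-0.296  0.955  0.004] y [ 0.955  0.296 -0.004] z [-0.005  0.002 -1.   ]
yaw now 107.3 tool-z turn -0.0  q6 -2.3
dp now frame(cm) [-0.19  0.11  8.83] after turn [-0.19  0.11  8.83] len 8.8 tilt err(deg, tool axes) [-0.23 -0.22  0.  ]
```

View pics/w12.png

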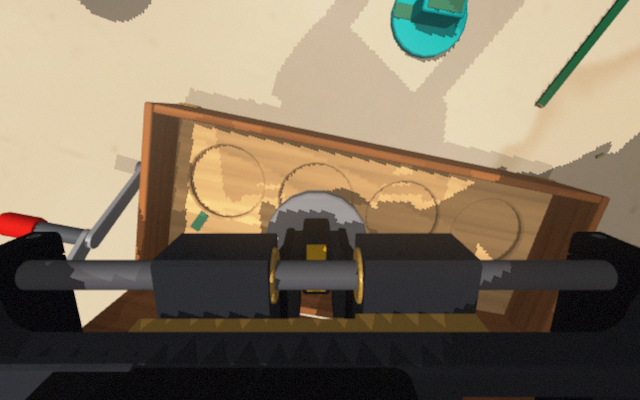

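The die hangs over the yellow seat, which is the second ring at (317,190). I'll descend.

```bash
python3 -m creep '{"dp": [[-0.1,0.1,2],[0,0,2],[0,0,2],[0,0,1.5],[0,0,0.5],[0,0,0.3],[0,0,0.2],[0,0,0.2],[0,0,0],[0,0,0]], "turn": [[0,0,0],[0,0,0],[0,0,0],[0,0,0],[0,0,0],[0,0,0],[0,0,0],[0,0,0],[0,0,0],[0,0,0]]}' 1 30
python3 - <<'E'
from h import *
st();im=save('wrist','w13')
plan([.556,-.1325,.0305],107.3)
E
```

```text
time: 25.25
position: [0.5583, -0.1329, 0.0344]
tool_rot: [0.593, 0.805, 0.0, 0.0]
ft_force: [-0.8, 0.5, -0.6]
grip_width: 0.0141
t 25.25 p [ 0.5583 -0.1329  0.0344] q [-0.428  0.733  1.697  0.     0.711 -2.301] F [-0.8  0.5 -0.6] w 0.0141
tool x [-0.298  0.955 -0.   ] y [0.955 0.298 0.001] z [ 0.001 -0.    -1.   ]
yaw now 107.3 tool-z turn 0.0  q6 -2.3
dp now frame(cm) [ 0.11 -0.2   0.39] after turn [ 0.11 -0.2   0.39] len 0.5 tilt err(deg, tool axes) [ 0.03  0.02 -0.  ]
```

View pics/w13.png

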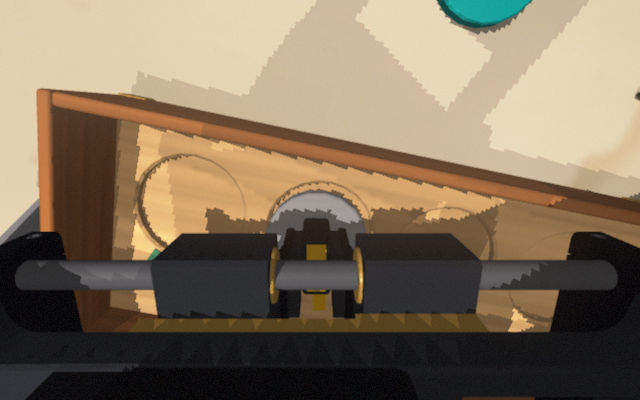

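```bash
python3 -m creep '{"dp": [[0.1,-0.2,0],[0,0,0.2],[0,0,0.2],[0,0,0],[0,0,0]], "turn": [[0,0,0],[0,0,0],[0,0,0],[0,0,0],[0,0,0]]}' 1 30
python3 - <<'E'
from h import *
st();st();plan([.556,-.1325,.0305],107.3)
E
```

```text
time: 25.8
position: [0.5558, -0.1326, 0.0303]
tool_rot: [0.593, 0.805, -0.0, 0.0]
ft_force: [-0.4, -0.1, 3.2]
grip_width: 0.0139
t 25.8 p [ 0.5558 -0.1326  0.0303] q [-0.43   0.738  1.704 -0.     0.699 -2.303] F [-0.4 -0.1  3.2] w 0.0139
tool x [-0.298  0.955 -0.   ] y [ 0.955  0.298 -0.   ] z [ 0. -0. -1.]
t 25.8 p [ 0.5558 -0.1326  0.0303] q [-0.43   0.738  1.704 -0.     0.699 -2.303] F [-0.4 -0.1  3.2] w 0.0139
tool x [-0.298  0.955 -0.   ] y [ 0.955  0.298 -0.   ] z [ 0. -0. -1.]
yaw now 107.3 tool-z turn 0.0  q6 -2.3
dp now frame(cm) [ 0.    0.02 -0.02] after turn [ 0.    0.02 -0.02] len 0.0 tilt err(deg, tool axes) [-0.    0.01  0.  ]
```

Seated, with z at 0.0303 and light contact. I'll release, rise and check.

```bash
python3 -m creep '{"dp": [[0,0,0],[0,0,0],[0,0,0],[0,0,0],[0,0,-2],[0,0,-3],[0,0,-4],[0,0,-4],[0,0,-4],[0,1,-4],[0,1,-3],[0,0,0],[0,0,0]], "turn": [[0,0,0],[0,0,0],[0,0,0],[0,0,0],[0,0,0],[0,0,0],[0,0,0],[0,0,0],[0,0,0],[0,0,0],[0,0,0],[0,0,0],[0,0,0]]}' 0 30
python3 - <<'E'
from h import *
st();im=save('wrist','w14');C=cal('wrist')
uv=proj([.5555,-.1325,.056],C); print(uv); die(im,'yellow',uv,C,.056,.026,r=45)
u,v=map(int,uv); cv2.imwrite('pics/w14z.png',cv2.resize(im[max(0,v-60):v+60,u-120:u+120,::-1],None,fx=3.3,fy=3.3,interpolation=cv2.INTER_CUBIC))
E
```

```text
time: 27.1
position: [0.5749, -0.1264, 0.2703]
tool_rot: [0.592, 0.806, 0.0, 0.0]
ft_force: [-0.0, 0.3, -0.7]
grip_width: 0.0435
t 27.1 p [ 0.5749 -0.1264  0.2703] q [-0.406  0.427  1.47  -0.     1.243 -2.279] F [-0.   0.3 -0.7] w 0.0435
tool x [-0.298  0.955 -0.001] y [0.955 0.298 0.001] z [ 0.001 -0.    -1.   ]
[315.62421004 157.83084789]
yellow 187 [316. 156.] z 0.056 [ 0.5533 -0.1328] dir 17.3 [0.0105 0.0246]
yellow 187 [316. 156.] z 0.026 [ 0.5572 -0.1315] dir 17.3 [0.0114 0.0266]
yellow 83 [316.5 184.4] z 0.056 [ 0.586  -0.1219] dir 16.5 [0.0072 0.0173]
yellow 83 [316.5 184.4] z 0.026 [ 0.5925 -0.1198] dir 16.5 [0.0077 0.0186]
yellow 49 [316. 171.] z 0.056 [ 0.5705 -0.1274] dir 18.1 [0.0084 0.0085]
yellow 49 [316. 171.] z 0.026 [ 0.5757 -0.1257] dir 18.1 [0.009  0.0092]
```

View pics/w14z.png

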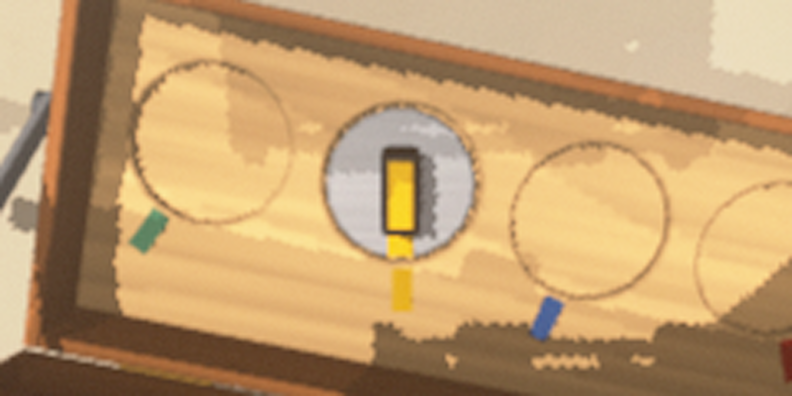

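Yellow is seated and its pointer lines up with its mark at (400,290). Blue next.

Run:
```python
from h import *
plan([.5134,.2914,.12],56)
```

```text
yaw now 107.3 tool-z turn 51.3  q6 -2.28
dp now frame(cm) [41.65  6.67 14.95] after turn [ 31.24 -28.34  14.95] len 44.8 tilt err(deg, tool axes) [-0.09 -0.08  0.  ]
```

```bash
python3 -m creep '{"dp": [[0,0,0],[0,0,0],[0,0,0],[0,0,0],[0,0,0],[0,0,0],[0,0,0],[2.6,-2.4,0],[2.6,-2.4,0],[2.6,-2.4,0],[2.6,-2.4,0],[2.6,-2.4,0],[2.6,-2.4,0],[2.6,-2.4,2],[2.6,-2.4,2],[2.6,-2.4,2],[2.6,-2.4,3],[2.6,-2.4,3],[2.6,-1.9,3],[0,0,0]], "turn": [[0,0,7.3],[0,0,7.3],[0,0,7.3],[0,0,7.3],[0,0,7.3],[0,0,7.3],[0,0,7.5],[0,0,0],[0,0,0],[0,0,0],[0,0,0],[0,0,0],[0,0,0],[0,0,0],[0,0,0],[0,0,0],[0,0,0],[0,0,0],[0,0,0],[0,0,0]]}' 0 30
python3 - <<'E'
from h import *
st();im=save('wrist','w15');C=cal('wrist')
uv=proj([.5134,.2914,.04],C); print(uv); die(im,'blue',uv,C,r=60)
E
```

```text
time: 29.15
position: [0.5093, 0.2919, 0.1137]
tool_rot: [0.882, 0.471, -0.006, -0.001]
ft_force: [-0.6, -1.1, 0.0]
grip_width: 0.0438
t 29.15 p [0.5093 0.2919 0.1137] q [ 3.300e-01  6.240e-01  1.615e+00  1.000e-03  9.150e-01 -6.520e-01] F [-0.6 -1.1  0. ] w 0.0438
tool x [ 0.556  0.831 -0.009] y [ 0.831 -0.556 -0.008] z [-0.012 -0.003 -1.   ]
[320.09338562 208.84987889]
blue 286 [318.8 214.6] z 0.04 [0.5168 0.2879] dir -37.0 [0.0085 0.0245]
blue 286 [318.8 214.6] z 0.01 [0.525  0.2825] dir -37.0 [0.0095 0.0276]
blue 30 [318.1 232. ] z 0.04 [0.5287 0.2794] dir 52.8 [0.0023 0.0084]
blue 30 [318.1 232. ] z 0.01 [0.5383 0.2729] dir 52.8 [0.0026 0.0094]
```

View pics/w15.png

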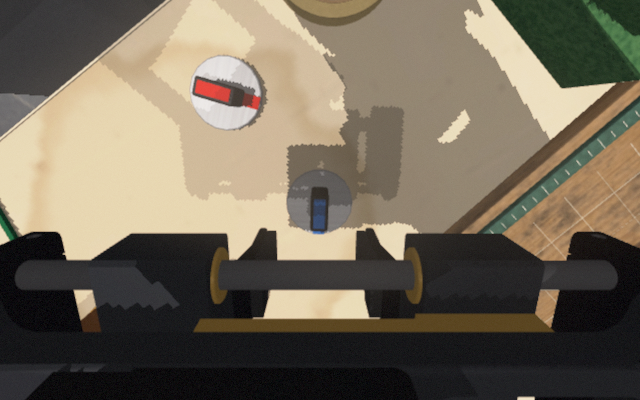

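Run:
```python
from h import *
robot.camera('wrist');robot.camera('wrist');o,M=st();im=robot.camera('wrist');C=cal('wrist')
die(im,'blue',(319,212),C,r=60); plan([.515,.290,.0144],54)
```

```text
t 29.3 p [0.5139 0.2896 0.1189] q [ 3.240e-01  6.160e-01  1.612e+00 -1.000e-03  9.160e-01 -6.540e-01] F [0.2 0.2 0.1] w 0.0437
tool x [ 0.559  0.829 -0.002] y [ 0.829 -0.559 -0.001] z [-0.002 -0.001 -1.   ]
blue 104 [317.3 214.2] z 0.04 [0.5214 0.2853] dir 76.8 [0.0082 0.0087]
blue 104 [317.3 214.2] z 0.01 [0.5296 0.2798] dir 76.8 [0.0092 0.0098]
blue 78 [317.7 198.9] z 0.04 [0.511  0.2926] dir 72.9 [0.0066 0.0091]
blue 78 [317.7 198.9] z 0.01 [0.5179 0.2881] dir 72.9 [0.0074 0.0102]
blue 23 [317.  223.3] z 0.04 [0.5277 0.2807] dir 60.4 [0.002  0.0084]
blue 23 [317.  223.3] z 0.01 [0.5367 0.2747] dir 60.4 [0.0022 0.0095]
yaw now 56.0 tool-z turn 2.0  q6 -0.65
dp now frame(cm) [ 8.000e-02 -1.000e-02  1.055e+01] after turn [ 0.08 -0.02 10.55] len 10.5 tilt err(deg, tool axes) [-0.    0.04 -0.  ]
```

```bash
python3 -m creep '{"dp": [[0.1,0,3],[0,0,3],[0,0,3],[0,0,1.5],[0,0,0],[0,0,0]], "turn": [[0,0,2],[0,0,0],[0,0,0],[0,0,0],[0,0,0],[0,0,0]]}' 0 30
python3 -m creep '{"dp": [[0,0,0],[0,0,0],[0,0,0],[0,0,0],[0,0,0],[0,0,0],[0,0,0]], "turn": [[0,0,0],[0,0,0],[0,0,0],[0,0,0],[0,0,0],[0,0,0],[0,0,0]]}' 1 30
python3 -m creep '{"dp": [[0,0,-2],[0,0,-3],[0,0,-3],[0,0,-3],[0,0,0],[0,0,0],[0,0,0]], "turn": [[0,0,0],[0,0,0],[0,0,0],[0,0,0],[0,0,0],[0,0,0],[0,0,0]]}' 1 30
python3 - <<'E'
from h import *
st();im=save('wrist','w16')
print(im[180:205,317].tolist()); plan([.5474,-.0571,.12],85.2)
E
```

```text
time: 29.95
position: [0.5163, 0.2908, 0.016]
tool_rot: [0.891, 0.454, 0.001, 0.0]
ft_force: [-0.3, -0.4, 0.7]
grip_width: 0.0434
time: 30.65
position: [0.5152, 0.2911, 0.0153]
tool_rot: [0.891, 0.454, -0.0, 0.0]
ft_force: [-1.6, -0.4, 5.9]
grip_width: 0.0139
time: 31.35
position: [0.514, 0.2907, 0.1234]
tool_rot: [0.891, 0.454, -0.002, -0.0]
ft_force: [0.1, -0.3, -1.4]
grip_width: 0.014
t 31.35 p [0.514  0.2907 0.1234] q [ 0.326  0.611  1.607  0.     0.927 -0.617] F [ 0.1 -0.3 -1.4] w 0.014
tool x [ 0.588  0.809 -0.003] y [ 0.809 -0.588 -0.002] z [-0.003 -0.001 -1.   ]
[[115, 105, 88], [115, 103, 87], [113, 102, 85], [116, 105, 89], [112, 102, 85], [112, 102, 86], [112, 99, 83], [113, 101, 85], [111, 101, 86], [97, 92, 82], [87, 82, 78], [85, 81, 80], [89, 85, 82], [92, 88, 86], [91, 88, 86], [97, 91, 89], [94, 90, 89], [93, 90, 88], [92, 88, 86], [92, 87, 86], [90, 88, 84], [93, 90, 89], [93, 90, 88], [97, 92, 90], [94, 90, 86]]
yaw now 54.0 tool-z turn -31.2  q6 -0.62
dp now frame(cm) [-26.17  23.14   0.34] after turn [-34.38   6.24   0.34] len 34.9 tilt err(deg, tool axes) [-0.12  0.17 -0.  ]
```

View pics/w16.png

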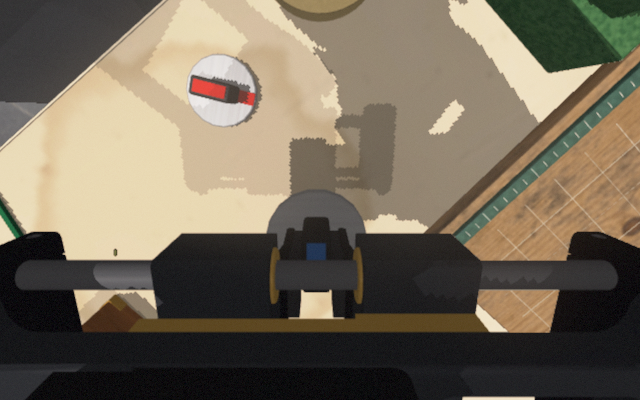

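```bash
python3 -m creep '{"dp": [[0,0,0],[0,0,0],[0,0,0],[0,0,0],[-2.4,0,0],[-3,0,0],[-3,0,0],[-3,0,0],[-3,0,0],[-3,0,0.3],[-3,0.5,0],[-3,0.8,0],[-3,1,0],[-3,1.5,0],[-3,1.5,0],[-2,1,0],[0,0,0],[0,0,0],[0,0,0]], "turn": [[0,0,-7.8],[0,0,-7.8],[0,0,-7.8],[0,0,-7.6],[0,0,0],[0,0,0],[0,0,0],[0,0,0],[0,0,0],[0,0,0],[0,0,0],[0,0,0],[0,0,0],[0,0,0],[0,0,0],[0,0,0],[0,0,0],[0,0,0],[0,0,0]]}' 1 30
python3 - <<'E'
from h import *
st();plan([.5482,-.0572,.0313],85)
E
```

```text
time: 33.3
position: [0.5467, -0.0557, 0.121]
tool_rot: [0.737, 0.676, -0.001, -0.002]
ft_force: [-0.4, 0.7, -2.4]
grip_width: 0.0137
t 33.3 p [ 0.5467 -0.0557  0.121 ] q [-0.305  0.571  1.713  0.     0.861 -1.79 ] F [-0.4  0.7 -2.4] w 0.0137
tool x [0.086 0.996 0.001] y [ 0.996 -0.086 -0.003] z [-0.003  0.001 -1.   ]
yaw now 85.1 tool-z turn 0.1  q6 -1.79
dp now frame(cm) [-0.14  0.2   8.97] after turn [-0.14  0.2   8.97] len 9.0 tilt err(deg, tool axes) [-0.18 -0.06 -0.  ]
```

```bash
python3 -m creep '{"dp": [[-0.1,0,2],[0,0,2],[0,0,2],[0,0,2],[0,0,0],[0,0,0]], "turn": [[0,0,0],[0,0,0],[0,0,0],[0,0,0],[0,0,0],[0,0,0]]}' 1 30
python3 - <<'E'
from h import *
st();plan([.5482,-.0572,.0313],85)
E
```

```text
time: 33.9
position: [0.5474, -0.0569, 0.0418]
tool_rot: [0.737, 0.676, -0.0, -0.001]
ft_force: [0.4, -0.2, -2.0]
grip_width: 0.0137
t 33.9 p [ 0.5474 -0.0569  0.0418] q [-0.307  0.703  1.754  0.     0.687 -1.792] F [ 0.4 -0.2 -2. ] w 0.0137
tool x [0.086 0.996 0.   ] y [ 0.996 -0.086 -0.001] z [-0.001  0.001 -1.   ]
yaw now 85.1 tool-z turn 0.1  q6 -1.79
dp now frame(cm) [-0.03  0.08  1.05] after turn [-0.02  0.08  1.05] len 1.1 tilt err(deg, tool axes) [-0.08 -0.02 -0.  ]
```

```bash
python3 -m creep '{"dp": [[0,0.05,0.3],[0,0,0.3],[0,0,0.2],[0,0,0.25],[0,0,0],[0,0,0]], "turn": [[0,0,0],[0,0,0],[0,0,0],[0,0,0],[0,0,0],[0,0,0]]}' 1 30
python3 - <<'E'
from h import *
st()
E
```

```text
time: 34.5
position: [0.5485, -0.0581, 0.0315]
tool_rot: [0.737, 0.676, -0.0, -0.0]
ft_force: [-0.3, 0.5, -1.1]
grip_width: 0.0135
t 34.5 p [ 0.5485 -0.0581  0.0315] q [-0.308  0.722  1.755 -0.     0.665 -1.792] F [-0.3  0.5 -1.1] w 0.0135
tool x [0.087 0.996 0.   ] y [ 0.996 -0.087 -0.   ] z [-0.  0. -1.]
```

It is inside the recess with no contact force. One more millimetre down, then release.

```bash
python3 -m creep '{"dp": [[0,0,0.1],[0,0,0],[0,0,0]], "turn": [[0,0,0],[0,0,0],[0,0,0]]}' 1 30
python3 -m creep '{"dp": [[0,0,0],[0,0,0],[0,0,0],[0,0,0],[0,0,-2],[0,0,-3],[0,0,-4],[0,0,-4],[0,0,-4],[0,1,-4],[0,1,-3],[0,0,0],[0,0,0]], "turn": [[0,0,0],[0,0,0],[0,0,0],[0,0,0],[0,0,0],[0,0,0],[0,0,0],[0,0,0],[0,0,0],[0,0,0],[0,0,0],[0,0,0],[0,0,0]]}' 0 30
python3 - <<'E'
from h import *
st();im=save('wrist','w17');C=cal('wrist')
uv=proj([.548,-.057,.056],C); print(uv); die(im,'blue',uv,C,.056,.026,r=45)
u,v=map(int,uv); cv2.imwrite('pics/w17z.png',cv2.resize(im[max(0,v-60):v+60,u-120:u+120,::-1],None,fx=3.3,fy=3.3,interpolation=cv2.INTER_CUBIC))
plan([.5432,.1771,.12],133.8)
E
```

```text
time: 34.8
position: [0.5486, -0.0581, 0.0313]
tool_rot: [0.737, 0.676, 0.0, 0.0]
ft_force: [-1.3, 0.9, 5.2]
grip_width: 0.0137
time: 36.1
position: [0.5682, -0.0597, 0.2706]
tool_rot: [0.737, 0.676, 0.0, 0.0]
ft_force: [-0.5, 0.9, -0.7]
grip_width: 0.0436
t 36.1 p [ 0.5682 -0.0597  0.2706] q [-0.3    0.402  1.512 -0.     1.227 -1.784] F [-0.5  0.9 -0.7] w 0.0436
tool x [ 0.087  0.996 -0.   ] y [ 0.996 -0.087  0.   ] z [ 0. -0. -1.]
[316.99368836 157.90492255]
blue 162 [315.5 156.1] z 0.056 [ 0.5458 -0.0586] dir -5.1 [0.0092 0.0241]
blue 162 [315.5 156.1] z 0.026 [ 0.5498 -0.0589] dir -5.1 [0.01   0.0261]
blue 53 [316.7 184.4] z 0.056 [ 0.5801 -0.0601] dir -6.1 [0.0055 0.0154]
blue 53 [316.7 184.4] z 0.026 [ 0.5868 -0.0606] dir -6.1 [0.0059 0.0166]
blue 41 [315.9 170.6] z 0.056 [ 0.563  -0.0596] dir 74.4 [0.0071 0.0083]
blue 41 [315.9 170.6] z 0.026 [ 0.5684 -0.06  ] dir 74.4 [0.0077 0.009 ]
yaw now 85.0 tool-z turn -48.8  q6 -1.78
dp now frame(cm) [23.34 -4.41 14.96] after turn [18.7  14.66 14.96] len 28.1 tilt err(deg, tool axes) [-0.15 -0.03  0.  ]
```

View pics/w17z.png

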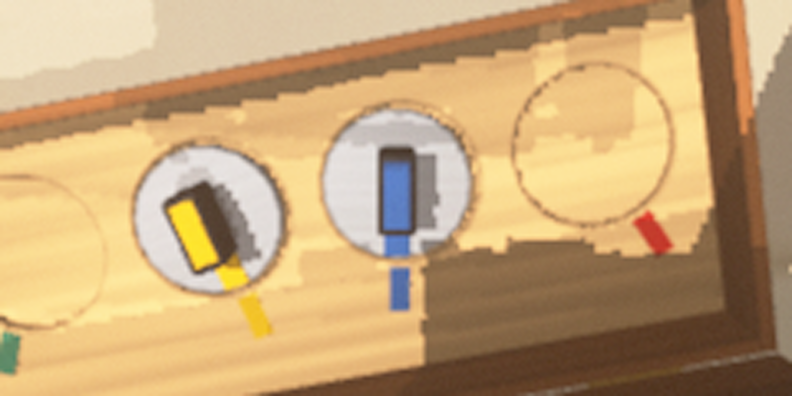

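Blue is seated and its pointer is in line with its mark. Green comes next, with a tilted grasp because the open lid is close to the gripper body. First I'll check the obstacles near it.

```bash
cat >> h.py <<'E'
def wyaw(deg,rows):
    o=robot.get_obs(); M=R.from_quat(o['tool_rot']).as_matrix(); a=deg/rows
    print('per-row tool turn for world yaw',deg,':',np.round(M.T@np.array([0,0,a]),2),'x',rows)
def plan2(target,deg,tilt=None):
    """target TCP & world yaw deg about vertical: report dp in frame after yaw"""
    o=robot.get_obs(); M=R.from_quat(o['tool_rot']).as_matrix(); M2=R.from_euler('z',deg,degrees=True).as_matrix()@M
    d=np.array(target)-o['position']; print('dp now',np.round(M.T@d*100,2),'after yaw',np.round(M2.T@d*100,2),'tool y heading',round(np.degrees(np.arctan2(M[1,1],M[0,1])),1),'tilt',round(np.degrees(np.arcsin(np.clip(M[:,2]@[0,0,-1],-1,1))),1))
E
python3 - <<'E'
from h import *
im=save('top','t18'); C=cal('top')
for n,uv,z in [('can',(287,170),.05),('spray',(298,130),.12)]: print(n,np.round(atz(uv,z,C),3))
cv2.imwrite('pics/t18z.png',cv2.resize(im[90:290,210:450,::-1],None,fx=3.2,fy=3,interpolation=cv2.INTER_CUBIC))
E
```

```text
can [0.671 0.162 0.05 ]
spray [0.78  0.124 0.12 ]
```

View pics/t18z.png

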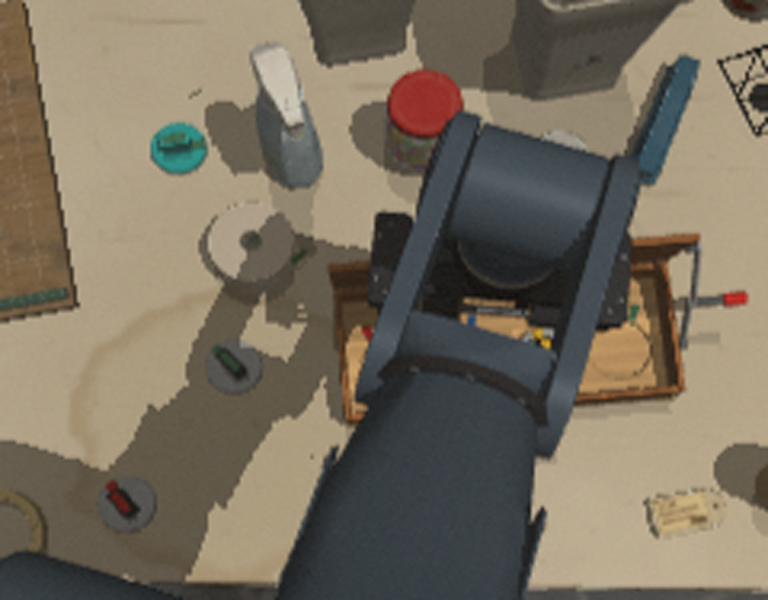

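Run:
```python
from h import *
im=cv2.imread('pics/s6.png'); cv2.imwrite('pics/s6c.png',cv2.resize(im[140:215,260:400],None,fx=5.5,fy=5.5,interpolation=cv2.INTER_CUBIC))
C=cal('scene')
for z in (0,.03,.05,.07,.1): print(z,proj([.671,.162,z],C))
```

```text
0 [320.5517549  178.89291171]
0.03 [320.71051215 172.14339965]
0.05 [320.81912682 167.52568276]
0.07 [320.93004514 162.8100271 ]
0.1 [321.10090486 155.54598234]
```

View pics/s6c.png

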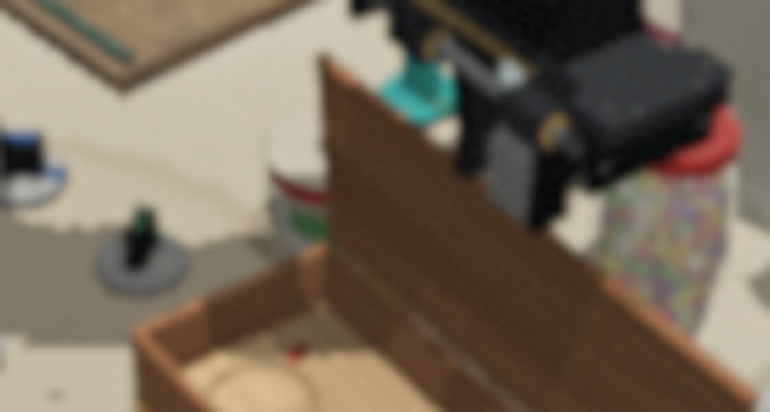

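The tin behind the green die is about 60 mm high, and the gripper body stays at 85 mm or more, so it clears. Move over the green die.

```bash
python3 -m creep '{"dp": [[0,-1,0],[0,0,0],[0,0,0],[0,0,0],[0,0,0],[0,0,0],[2.4,1.9,0],[2.4,1.9,0],[2.4,1.9,0],[2.4,1.9,0],[2.4,1.9,2],[2.4,1.9,3],[2.4,1.9,3],[1.4,1.7,3],[0,0,2],[0,0,0],[0,0,0],[0,0,0]], "turn": [[0,0,-8.1],[0,0,-8.1],[0,0,-8.1],[0,0,-8.1],[0,0,-8.1],[0,0,-8.1],[0,0,0],[0,0,0],[0,0,0],[0,0,0],[0,0,0],[0,0,0],[0,0,0],[0,0,0],[0,0,0],[0,0,0],[0,0,0],[0,0,0]]}' 0 30
python3 - <<'E'
from h import *
st();im=save('wrist','w19');C=cal('wrist')
uv=proj([.5432,.1771,.04],C); print(uv); die(im,'green',uv,C,r=60); plan([.5432,.1771,.12],133.8)
E
```

```text
time: 38.0
position: [0.542, 0.1759, 0.1411]
tool_rot: [0.394, 0.919, 0.0, 0.0]
ft_force: [0.3, -0.9, 0.7]
grip_width: 0.0435
t 38.0 p [0.542  0.1759 0.1411] q [ 0.118  0.561  1.65  -0.     0.929 -2.213] F [ 0.3 -0.9  0.7] w 0.0435
tool x [-0.689  0.725 -0.001] y [0.725 0.689 0.001] z [ 0.001  0.    -1.   ]
[316.61601359 200.12975176]
green 279 [315.7 200.3] z 0.04 [0.5439 0.1767] dir 44.6 [0.009  0.0242]
green 279 [315.7 200.3] z 0.01 [0.5501 0.1825] dir 44.6 [0.01  0.027]
green 30 [316.4 217.1] z 0.04 [0.5545 0.1877] dir -48.1 [0.003  0.0082]
green 30 [316.4 217.1] z 0.01 [0.5619 0.1948] dir -48.1 [0.0033 0.0091]
yaw now 133.6 tool-z turn -0.2  q6 -2.21
dp now frame(cm) [0.03 0.15 2.14] after turn [0.03 0.15 2.14] len 2.2 tilt err(deg, tool axes) [ 0.08  0.07 -0.  ]
```

View pics/w19.png

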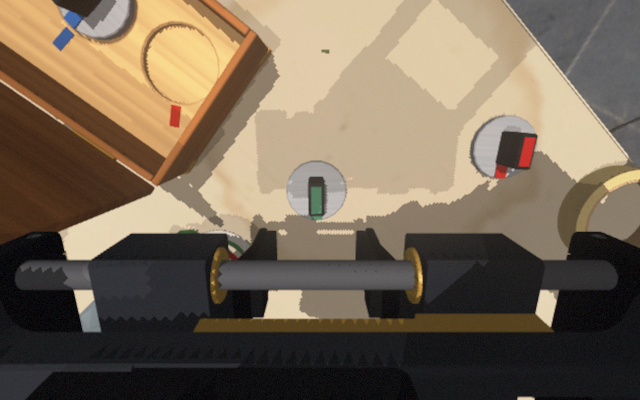

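```bash
python3 -m creep '{"dp": [[0,0,0],[0,0,0],[0,0,0],[0,0,0],[0,0,0]], "turn": [[0,0,-0.9],[-6,0,0],[-6,0,0],[0,0,0],[0,0,0]]}' 0 30
python3 - <<'E'
from h import *
st(); plan2([.5463,.1797,.0155],0)
E
```

```text
time: 38.55
position: [0.5421, 0.1757, 0.1413]
tool_rot: [0.385, 0.917, 0.096, 0.041]
ft_force: [0.9, 0.7, -0.3]
grip_width: 0.0438
t 38.55 p [0.5421 0.1757 0.1413] q [ 0.041  0.51   1.795  0.219  0.692 -2.464] F [ 0.9  0.7 -0.3] w 0.0438
tool x [-0.7    0.714 -0.001] y [0.698 0.685 0.207] z [ 0.149  0.145 -0.978]
dp now [-0.   -2.04 12.43] after yaw [-0.   -2.04 12.43] tool y heading 44.5 tilt 78.0
```

```bash
python3 -m creep '{"dp": [[0,-1,2],[0,-1,3],[0,0,3],[0,0,2.5],[0,0,1.2],[0,0,0.7],[0,0,0],[0,0,0]], "turn": [[0,0,0],[0,0,0],[0,0,0],[0,0,0],[0,0,0],[0,0,0],[0,0,0],[0,0,0]]}' 0 30
python3 -m creep '{"dp": [[0,0,0],[0,0,0],[0,0,0],[0,0,0],[0,0,0],[0,0,0],[0,0,0]], "turn": [[0,0,0],[0,0,0],[0,0,0],[0,0,0],[0,0,0],[0,0,0],[0,0,0]]}' 1 30
python3 -m creep '{"dp": [[0,0.5,-2],[0,0.5,-3],[0,0.6,-3],[0,0.6,-3],[0,0,0],[0,0,0],[0,0,0]], "turn": [[0,0,0],[0,0,0],[0,0,0],[0,0,0],[0,0,0],[0,0,0],[0,0,0]]}' 1 30
python3 - <<'E'
from h import *
st();im=save('wrist','w20'); wyaw(-65.1,8)
plan2([.5632+.0037,-.2083-.0014,.14],-65.1)
E
```

```text
time: 39.35
position: [0.5467, 0.1809, 0.0158]
tool_rot: [0.384, 0.917, 0.097, 0.041]
ft_force: [-0.1, -0.3, 0.1]
grip_width: 0.0434
time: 40.05
position: [0.5462, 0.1806, 0.0153]
tool_rot: [0.384, 0.917, 0.096, 0.041]
ft_force: [-1.0, -0.8, 3.0]
grip_width: 0.0143
time: 40.75
position: [0.5437, 0.1797, 0.1257]
tool_rot: [0.385, 0.917, 0.096, 0.039]
ft_force: [-0.6, 0.3, -1.8]
grip_width: 0.0138
t 40.75 p [0.5437 0.1797 0.1257] q [ 0.048  0.54   1.797  0.227  0.663 -2.469] F [-0.6  0.3 -1.8] w 0.0138
tool x [-0.701  0.713  0.002] y [0.698 0.686 0.205] z [ 0.145  0.146 -0.979]
per-row tool turn for world yaw -65.1 : [-0.02 -1.67  7.96] x 8
dp now [-29.39 -24.78  -6.75] after yaw [-35.63  15.84   1.75] tool y heading 44.5 tilt 78.2
```

View pics/w20.png

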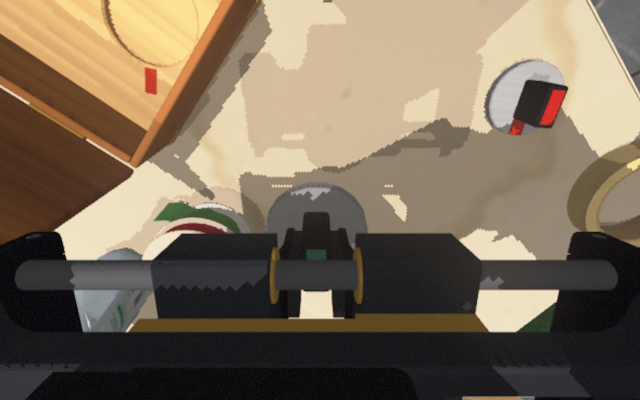

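Green is held. I'll back away from the open lid before turning.

```bash
python3 -m creep '{"dp": [[1.6,-1.5,-1],[1.6,-1.5,-1],[1.6,-1.5,-1],[0,0,0],[0,0,0],[0,0,0],[0,0,0],[0,0,0],[0,0,0],[0,0,0],[0,0,0],[0,0,0],[0,0,0],[0,0,0]], "turn": [[0,0,0],[0,0,0],[0,0,0],[0,-1.67,7.96],[0,-1.67,7.96],[0,-1.67,7.96],[0,-1.67,7.96],[0,-1.67,7.96],[0,-1.67,7.96],[0,-1.67,7.96],[0,-1.67,7.96],[0,0,0],[0,0,0],[0,0,0]]}' 1 30
python3 - <<'E'
from h import *
o,M=st(); wyaw(-20.5-np.degrees(np.arctan2(M[1,1],M[0,1])),1)
plan2([.490,-.20,.15],0)
E
```

```text
time: 42.2
position: [0.475, 0.1785, 0.1465]
tool_rot: [0.817, 0.567, 0.059, 0.084]
ft_force: [0.3, -0.7, -0.8]
grip_width: 0.0137
t 42.2 p [0.475  0.1785 0.1465] q [ 0.205  0.447  1.916 -0.189  0.611 -0.863] F [ 0.3 -0.7 -0.8] w 0.0137
tool x [0.349 0.937 0.001] y [ 0.917 -0.342  0.205] z [ 0.193 -0.07  -0.979]
per-row tool turn for world yaw -0.03741626247548524 : [-0.   -0.01  0.04] x 1
dp now [-34.94  14.4    2.6 ] after yaw [-34.94  14.4    2.6 ] tool y heading -20.5 tilt 78.2
```

```bash
python3 -m creep '{"dp": [[-1.5,0.6,0.1],[-2.9,1.2,0.2],[-2.9,1.2,0.2],[-2.9,1.2,0.2],[-2.9,1.2,0.2],[-2.9,1.2,0.2],[-2.9,1.2,0.2],[-2.9,1.2,0.3],[-2.9,1.2,0.3],[-2.9,1.2,0.3],[-2.9,1.2,0.3],[-2.9,1.2,0.3],[-1.5,0.6,0.1],[0,0,0],[0,0,0]], "turn": [[0,0,0],[0,0,0],[0,0,0],[0,0,0],[0,0,0],[0,0,0],[0,0,0],[0,0,0],[0,0,0],[0,0,0],[0,0,0],[0,0,0],[0,0,0],[0,0,0],[0,0,0]]}' 1 30
python3 - <<'E'
from h import *
st();im=save('wrist','w21');plan2([.5632+.0037,-.2083-.0014,.09],0)
print(im[178:200,317].tolist())
E
```

```text
time: 43.7
position: [0.4897, -0.1993, 0.1473]
tool_rot: [0.818, 0.566, 0.06, 0.084]
ft_force: [0.4, -0.4, -0.2]
grip_width: 0.0135
t 43.7 p [ 0.4897 -0.1993  0.1473] q [-0.633  0.45   1.904  0.105  0.592 -1.925] F [ 0.4 -0.4 -0.2] w 0.0135
tool x [0.351 0.936 0.003] y [ 0.916 -0.345  0.205] z [ 0.193 -0.069 -0.979]
dp now [1.65 6.29 7.17] after yaw [1.65 6.29 7.17] tool y heading -20.6 tilt 78.2
[[93, 66, 49], [95, 67, 49], [95, 67, 47], [95, 71, 52], [98, 86, 77], [100, 94, 92], [99, 95, 91], [99, 92, 90], [97, 91, 87], [99, 94, 92], [107, 102, 98], [107, 101, 99], [105, 101, 96], [105, 99, 96], [105, 99, 96], [102, 97, 96], [102, 96, 95], [100, 94, 93], [101, 95, 94], [101, 98, 94], [103, 98, 95], [103, 98, 97]]
```

View pics/w21.png

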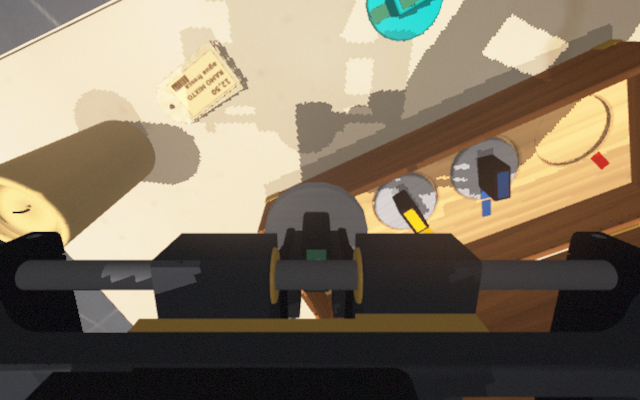

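```bash
cat >> h.py <<'E'
def held(uv,below):
    """rear LOWER rim pixel; below = TCP above die underside. prints axis rel TCP along heading/left"""
    o=robot.get_obs(); M=R.from_quat(o['tool_rot']).as_matrix(); C=cal('wrist')
    h=M[:,1]*[1,1,0]; h/=np.linalg.norm(h); P=atz(uv,o['position'][2]-below,C)+h*.029-o['position']
    print('axis along heading %.4f'%(P@h),'left %.4f'%(P@[-h[1],h[0],0]))
E
python3 - <<'E'
from h import *
held((317,181.8),.0155); held((317,188),.0055)
plan2([.5632+.0037,-.2083-.0014,.09],0)
E
```

```text
axis along heading -0.0030 left -0.0001
axis along heading -0.0040 left -0.0001
dp now [1.65 6.29 7.17] after yaw [1.65 6.29 7.17] tool y heading -20.6 tilt 78.2
```

```bash
python3 -m creep '{"dp": [[0.5,2.2,0.4],[0.5,2.2,0.4],[0.6,2.3,0.5],[0,-0.2,2],[0,-0.2,2],[0,-0.1,1.8],[0,0,0],[0,0,0]], "turn": [[0,0,0],[0,0,0],[0,0,0],[0,0,0],[0,0,0],[0,0,0],[0,0,0],[0,0,0]]}' 1 30
python3 - <<'E'
from h import *
st();plan2([.5667,-.2096,.042],0);save('scene','s22')
im=cv2.imread('pics/s22.png'); cv2.imwrite('pics/s22z.png',cv2.resize(im[130:300,260:430],None,fx=3.5,fy=3.5,interpolation=cv2.INTER_CUBIC))
E
```

```text
time: 44.55
position: [0.5664, -0.2096, 0.0909]
tool_rot: [0.817, 0.567, 0.06, 0.084]
ft_force: [0.3, -0.6, -0.9]
grip_width: 0.0139
t 44.55 p [ 0.5664 -0.2096  0.0909] q [-0.562  0.622  1.759  0.084  0.561 -1.842] F [ 0.3 -0.6 -0.9] w 0.0139
tool x [0.349 0.937 0.003] y [ 0.917 -0.343  0.205] z [ 0.193 -0.069 -0.979]
dp now [-0.01 -0.97  4.79] after yaw [-0.01 -0.97  4.79] tool y heading -20.5 tilt 78.2
```

View pics/s22z.png

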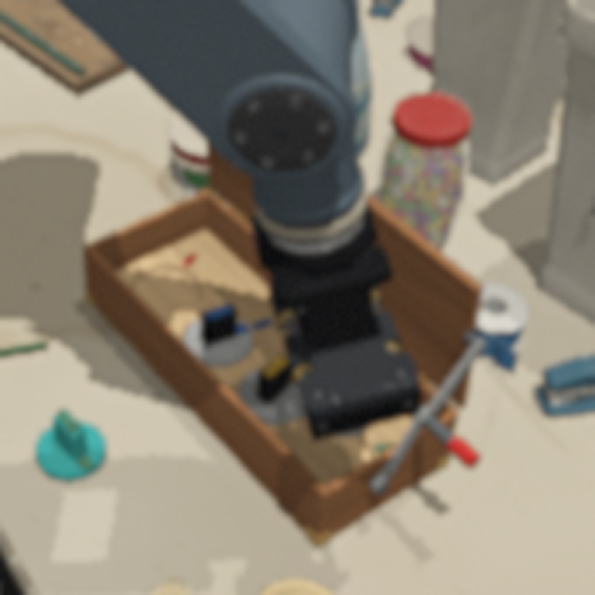

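Run:
```python
from h import *
C=cal('scene'); c,Rm,t=C; o=-Rm.T@t
n=np.array([-.104,.9946,0]); hin=np.array([.6316,-.085,0])
for off in(-.168,-.178,-.19):
  for uv in[(368,269.4),(380,248.6),(395.7,227.1)]:
    d=Rm.T@np.array([(uv[0]-c['cx'])/c['fx'],(uv[1]-c['cy'])/c['fy'],1]); s=((hin-o)@n+off)/(d@n); P=o+s*d; print(off,uv,np.round(P,3),'case x rel hinge',round((P-hin)@[.9946,.104,0],3))
```

```text
-0.168 (368, 269.4) [ 0.564 -0.261  0.036] case x rel hinge -0.085
-0.168 (380, 248.6) [ 0.596 -0.258  0.097] case x rel hinge -0.053
-0.168 (395.7, 227.1) [ 0.641 -0.253  0.148] case x rel hinge -0.008
-0.178 (368, 269.4) [ 0.553 -0.272  0.056] case x rel hinge -0.097
-0.178 (380, 248.6) [ 0.585 -0.269  0.115] case x rel hinge -0.066
-0.178 (395.7, 227.1) [ 0.628 -0.264  0.165] case x rel hinge -0.022
-0.19 (368, 269.4) [ 0.541 -0.286  0.08 ] case x rel hinge -0.111
-0.19 (380, 248.6) [ 0.571 -0.282  0.137] case x rel hinge -0.081
-0.19 (395.7, 227.1) [ 0.613 -0.278  0.185] case x rel hinge -0.038
```

The stay's knee sits about 30 mm from the nearest part of the gripper body at full depth, so there is clearance to go down.

```bash
python3 -m creep '{"dp": [[0,-0.3,1.5],[0,-0.4,1.8],[0,-0.3,1.5],[0,0,0],[0,0,0]], "turn": [[0,0,0],[0,0,0],[0,0,0],[0,0,0],[0,0,0]]}' 1 30
python3 - <<'E'
from h import *
st();plan2([.5667,-.2096,.0315],0)
E
```

```text
time: 45.1
position: [0.5673, -0.211, 0.043]
tool_rot: [0.817, 0.567, 0.06, 0.085]
ft_force: [0.2, -0.4, -1.4]
grip_width: 0.014
t 45.1 p [ 0.5673 -0.211   0.043 ] q [-0.563  0.706  1.779  0.101  0.454 -1.862] F [ 0.2 -0.4 -1.4] w 0.014
tool x [0.351 0.936 0.002] y [ 0.916 -0.344  0.208] z [ 0.195 -0.071 -0.978]
dp now [ 0.11 -0.34  1.1 ] after yaw [ 0.11 -0.34  1.1 ] tool y heading -20.6 tilt 78.0
```

```bash
python3 -m creep '{"dp": [[0.05,-0.15,0.4],[0.05,-0.08,0.3],[0,-0.06,0.3],[0,-0.03,0.15],[0,0,0],[0,0,0]], "turn": [[0,0,0],[0,0,0],[0,0,0],[0,0,0],[0,0,0],[0,0,0]]}' 1 30
python3 - <<'E'
from h import *
st();plan2([.5667,-.2096,.0315],0)
E
```

```text
time: 45.7
position: [0.5667, -0.2096, 0.0313]
tool_rot: [0.817, 0.567, 0.06, 0.085]
ft_force: [-2.5, 1.3, 8.3]
grip_width: 0.0139
t 45.7 p [ 0.5667 -0.2096  0.0313] q [-0.562  0.726  1.785  0.106  0.428 -1.866] F [-2.5  1.3  8.3] w 0.0139
tool x [0.351 0.936 0.002] y [ 0.916 -0.344  0.208] z [ 0.195 -0.071 -0.978]
dp now [ 0.    0.   -0.02] after yaw [ 0.    0.   -0.02] tool y heading -20.6 tilt 78.0
```

Seated at z 0.0313. I'll open only partly, since the right wall is near, and withdraw along the tool axis.

```bash
python3 -m creep '{"dp": [[0,0,0],[0,0,0],[0,0,0],[0,0,0],[0,0,-2],[0,0,-3],[0,0,-4],[0,0,-4],[0,0,-4],[0,1,-4],[0,1,-4],[0,0,0],[0,0,0]], "turn": [[0,0,0],[0,0,0],[0,0,0],[0,0,0],[0,0,0],[0,0,0],[0,0,0],[0,0,0],[0,0,0],[0,0,0],[0,0,0],[0,0,0],[0,0,0]]}' 0.4 30
python3 - <<'E'
from h import *
st();im=save('wrist','w23');C=cal('wrist')
uv=proj([.563,-.208,.056],C); print(uv); die(im,'green',uv,C,.056,.026,r=45)
u,v=map(int,uv); cv2.imwrite('pics/w23z.png',cv2.resize(im[max(0,v-60):v+60,max(0,u-120):u+120,::-1],None,fx=3.3,fy=3.3,interpolation=cv2.INTER_CUBIC))
E
```

```text
time: 47.0
position: [0.5365, -0.1991, 0.2798]
tool_rot: [0.817, 0.566, 0.06, 0.086]
ft_force: [-0.5, 0.2, -0.8]
grip_width: 0.0262
t 47.0 p [ 0.5365 -0.1991  0.2798] q [-0.576  0.309  1.657  0.057  0.972 -1.815] F [-0.5  0.2 -0.8] w 0.0262
tool x [0.351 0.936 0.002] y [ 0.916 -0.344  0.208] z [ 0.196 -0.071 -0.978]
[316.57780234 157.85838359]
green 134 [316.2 155.7] z 0.056 [ 0.5603 -0.2075] dir -20.3 [0.0089 0.023 ]
green 134 [316.2 155.7] z 0.026 [ 0.5703 -0.2111] dir -20.3 [0.0097 0.0249]
green 52 [316.9 176.2] z 0.056 [ 0.5859 -0.2161] dir -17.5 [0.006  0.0146]
green 52 [316.9 176.2] z 0.026 [ 0.5981 -0.2205] dir -17.5 [0.0065 0.0158]
```

View pics/w23z.png

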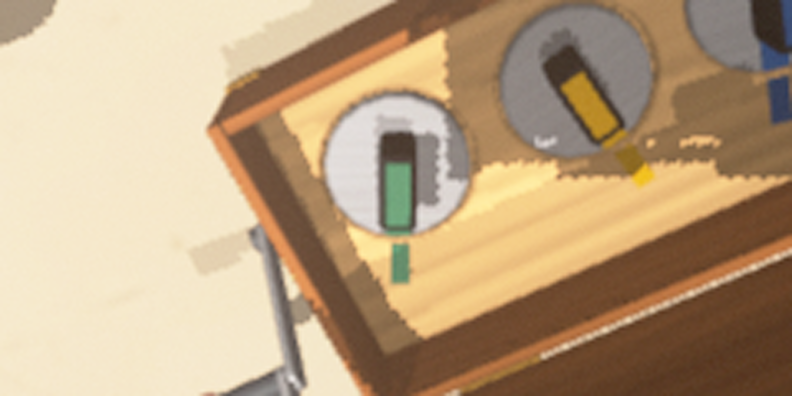

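Green is seated and aligned. Red last.

Run:
```python
from h import *
wyaw(60.6,8); plan2([.40,.283,.14],60.6)
look('top',['die_red_mid','die_red_tip'])
```

```text
per-row tool turn for world yaw 60.6 : [ 0.02  1.55 -7.41] x 8
dp now [ 40.29 -31.83   7.56] after yaw [45.55 17.31 17.86] tool y heading -20.6 tilt 78.2
die_red_mid [(0.57, [0.3837, 0.2615, 0.0227], [253, 261]), (0.19, [0.5488, -0.0572, 0.0104], [355, 210])]
die_red_tip [(0.56, [0.4079, 0.2775, 0.0088], [249, 253])]
```

The top view puts red about 2 cm from where it was, so it has been knocked. I'll go there and re-measure.

```bash
python3 -m creep '{"dp": [[0,0,0],[0,0,0],[0,0,0],[0,0,0],[0,0,0],[0,0,0],[0,0,0],[0,0,0],[2,0,0],[3,-1,0],[3,-1,0],[3,-1,0],[3,-1,0],[3,-1,0],[3,-1,0],[3,0,0],[3,0,0],[3,0,0],[3,0,0],[0,0,0]], "turn": [[0,1.55,-7.41],[0,1.55,-7.41],[0,1.55,-7.41],[0,1.55,-7.41],[0,1.55,-7.41],[0,1.55,-7.41],[0,1.55,-7.41],[0,1.55,-7.41],[0,0,0],[0,0,0],[0,0,0],[0,0,0],[0,0,0],[0,0,0],[0,0,0],[0,0,0],[0,0,0],[0,0,0],[0,0,0],[0,0,0]]}' 0 30
python3 - <<'E'
from h import *
st();im=save('wrist','w24');look('top',['die_red_mid','die_red_tip']); plan2([.388,.266,.14],0)
E
```

```text
time: 49.2
position: [0.3117, 0.0483, 0.274]
tool_rot: [0.442, 0.893, 0.073, 0.034]
ft_force: [0.1, -0.6, 0.0]
grip_width: 0.0437
t 49.2 p [0.3117 0.0483 0.274 ] q [-0.352 -0.07   2.131  0.163  1.002 -2.656] F [ 0.1 -0.6  0. ] w 0.0437
tool x [-0.606  0.795  0.003] y [0.785 0.598 0.16 ] z [ 0.125  0.099 -0.987]
die_red_mid [(0.66, [0.5869, -0.2219, 0.0245], [407, 198]), (0.53, [0.3812, 0.2578, 0.0208], [254, 262])]
die_red_tip [(0.83, [0.4081, 0.2791, 0.0067], [249, 253]), (0.65, [0.5669, -0.2121, 0.0363], [405, 204])]
dp now [13.39 16.56 16.44] after yaw [13.39 16.56 16.44] tool y heading 37.2 tilt 80.6
```

View pics/w24.png

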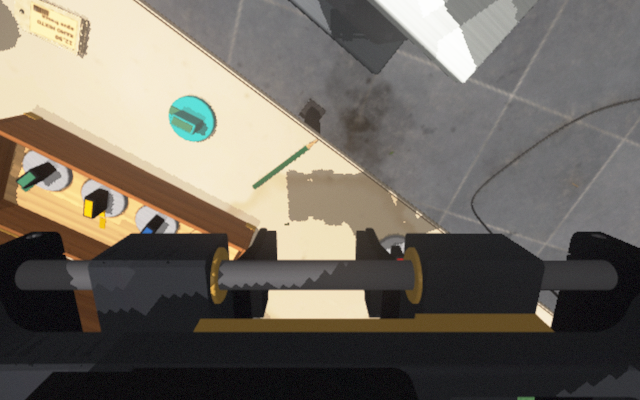

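```bash
python3 -m creep '{"dp": [[1.9,2.3,0.5],[1.9,2.3,1],[1.9,2.3,2],[1.9,2.3,2],[1.9,2.3,2],[1.9,2.3,2],[1.9,2.3,2],[0,0,0],[0,0,0]], "turn": [[0,0,0],[0,0,0],[0,0,0],[0,0,0],[0,0,0],[0,0,0],[0,0,0],[0,0,0],[0,0,0]]}' 0 30
python3 - <<'E'
from h import *
o,M=st();im=save('wrist','w25');C=cal('wrist')
uv=proj([.384,.261,.04],C); print(uv); die(im,'red',uv,C,r=70); plan2([.388,.266,.10],0)
E
```

```text
time: 50.3
position: [0.3779, 0.2585, 0.1871]
tool_rot: [0.443, 0.893, 0.072, 0.037]
ft_force: [-0.4, -0.2, 0.1]
grip_width: 0.0435
t 50.3 p [0.3779 0.2585 0.1871] q [ 0.321  0.307  1.994  0.079  0.689 -1.956] F [-0.4 -0.2  0.1] w 0.0435
tool x [-0.605  0.797 -0.002] y [0.786 0.597 0.161] z [ 0.129  0.096 -0.987]
[315.15619752 169.5098585 ]
red 245 [311.9 167.5] z 0.04 [0.3844 0.2572] dir 40.1 [0.01   0.0246]
red 245 [311.9 167.5] z 0.01 [0.393  0.2631] dir 40.1 [0.0111 0.0271]
red 22 [313.2 181.9] z 0.04 [0.3957 0.2674] dir -48.3 [0.003  0.0078]
red 22 [313.2 181.9] z 0.01 [0.4054 0.2743] dir -48.3 [0.0033 0.0086]
dp now [ 0.04 -0.13  8.86] after yaw [ 0.04 -0.13  8.86] tool y heading 37.2 tilt 80.7
```

View pics/w25.png

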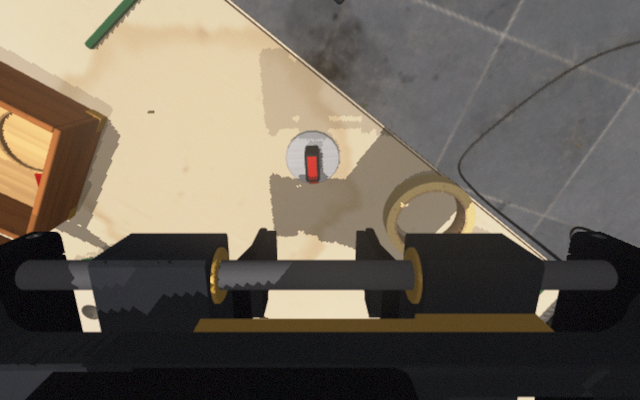

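```bash
python3 -m creep '{"dp": [[0,0,0],[0,0,0],[0,0,0],[0,0,0]], "turn": [[0,0.5,-2.85],[-2.7,0,0],[0,0,0],[0,0,0]]}' 0 30
python3 - <<'E'
from h import *
o,M=st();im=robot.camera('wrist');C=cal('wrist')
uv=proj([.384,.257,.04],C); print(uv); die(im,'red',uv,C,r=70); plan2([.387,.2596,.0155],0)
E
```

```text
time: 50.75
position: [0.3777, 0.2575, 0.1887]
tool_rot: [0.421, 0.901, 0.095, 0.046]
ft_force: [0.9, -0.1, -0.2]
grip_width: 0.0433
t 50.75 p [0.3777 0.2575 0.1887] q [ 0.298  0.29   2.029  0.134  0.631 -2.07 ] F [ 0.9 -0.1 -0.2] w 0.0433
tool x [-0.642  0.767 -0.002] y [0.75  0.628 0.209] z [ 0.162  0.132 -0.978]
[311.91287128 159.32670967]
red 247 [312.1 160.1] z 0.04 [0.3846 0.2577] dir 40.0 [0.0101 0.0243]
red 247 [312.1 160.1] z 0.01 [0.3935 0.2646] dir 40.0 [0.0112 0.0268]
red 16 [312.5 174.5] z 0.04 [0.396  0.2677] dir -49.9 [0.0019 0.0082]
red 16 [312.5 174.5] z 0.01 [0.4061 0.2756] dir -49.9 [0.0021 0.009 ]
dp now [-0.4  -2.85 17.1 ] after yaw [-0.4  -2.85 17.1 ] tool y heading 40.0 tilt 77.9
```

```bash
python3 -m creep '{"dp": [[-0.4,-1.4,2],[0,-1.4,3],[0,0,3],[0,0,3],[0,0,2],[0,0,0],[0,0,0]], "turn": [[0,0,0],[0,0,0],[0,0,0],[0,0,0],[0,0,0],[0,0,0],[0,0,0]]}' 0 30
python3 - <<'E'
from h import *
o,M=st();plan2([.3875,.2598,.0155],0)
E
```

```text
time: 51.5
position: [0.3803, 0.2552, 0.0552]
tool_rot: [0.42, 0.901, 0.095, 0.045]
ft_force: [-1.1, -0.5, 1.1]
grip_width: 0.0432
t 51.5 p [0.3803 0.2552 0.0552] q [ 0.29   0.601  2.144  0.385  0.219 -2.349] F [-1.1 -0.5  1.1] w 0.0432
tool x [-0.643  0.766 -0.002] y [0.748 0.629 0.209] z [ 0.161  0.133 -0.978]
dp now [-0.1   0.    4.06] after yaw [-0.1   0.    4.06] tool y heading 40.1 tilt 78.0
```

Wrist joint 5 is nearing its limit of 0, so I'll reduce the tilt to about 7°, which still clears the lid.

```bash
python3 -m creep '{"dp": [[0,0,0],[0,0,0],[0,0,0],[0,0,0]], "turn": [[2.5,0,0],[2.5,0,0],[0,0,0],[0,0,0]]}' 0 30
python3 - <<'E'
from h import *
o,M=st();plan2([.3845+.0024*.766,.2572+.0024*.643,.0150],0)
E
```

```text
time: 51.9
position: [0.3805, 0.2554, 0.0563]
tool_rot: [0.421, 0.905, 0.057, 0.028]
ft_force: [-0.1, -0.8, -0.6]
grip_width: 0.0433
t 51.9 p [0.3805 0.2554 0.0563] q [ 0.316  0.597  2.078  0.129  0.352 -2.073] F [-0.1 -0.8 -0.6] w 0.0433
tool x [-0.644  0.765 -0.003] y [0.759 0.639 0.126] z [ 0.098  0.079 -0.992]
dp now [-0.11  0.13  4.19] after yaw [-0.11  0.13  4.19] tool y heading 40.1 tilt 82.8
```

```bash
python3 -m creep '{"dp": [[-0.1,0.1,1],[0,0,1],[0,0,1],[0,0,0.7],[0,0,0.4],[0,0,0],[0,0,0]], "turn": [[0,0,0],[0,0,0],[0,0,0],[0,0,0],[0,0,0],[0,0,0],[0,0,0]]}' 0 30
python3 - <<'E'
from h import *
o,M=st();plan2([.3845+.0024*.766,.2572+.0024*.643,.0150],0)
E
```

```text
time: 52.6
position: [0.3852, 0.2582, 0.0144]
tool_rot: [0.421, 0.905, 0.055, 0.027]
ft_force: [-0.6, -0.2, 0.1]
grip_width: 0.043
t 52.6 p [0.3852 0.2582 0.0144] q [ 0.319  0.699  2.077  0.175  0.254 -2.118] F [-0.6 -0.2  0.1] w 0.043
tool x [-0.643  0.765 -0.002] y [0.76  0.639 0.123] z [ 0.095  0.077 -0.992]
dp now [-0.03  0.13 -0.05] after yaw [-0.03  0.13 -0.05] tool y heading 40.1 tilt 83.0
```

```bash
python3 -m creep '{"dp": [[0,0.1,0],[0,0,0],[0,0,0],[0,0,0],[0,0,0],[0,0,0],[0,0,0],[0,0,0]], "turn": [[0,0,0],[0,0,0],[0,0,0],[0,0,0],[0,0,0],[0,0,0],[0,0,0],[0,0,0]]}' 1 30
python3 -m creep '{"dp": [[0,0.3,-2],[0,0.4,-3],[0,0.4,-3],[0,0.4,-3],[0,0,0],[0,0,0],[0,0,0]], "turn": [[0,0,0],[0,0,0],[0,0,0],[0,0,0],[0,0,0],[0,0,0],[0,0,0]]}' 1 30
python3 - <<'E'
from h import *
st();im=save('wrist','w26'); wyaw(-8.6,1); print(im[176:200,317].tolist())
plan2([.47,.03,.14],-8.6)
E
```

```text
time: 53.4
position: [0.3862, 0.2589, 0.0149]
tool_rot: [0.421, 0.905, 0.056, 0.027]
ft_force: [0.3, 1.1, 3.1]
grip_width: 0.0139
time: 54.1
position: [0.3859, 0.2595, 0.1245]
tool_rot: [0.421, 0.905, 0.054, 0.026]
ft_force: [-0.8, 0.3, -1.4]
grip_width: 0.014
t 54.1 p [0.3859 0.2595 0.1245] q [ 0.321  0.45   2.01   0.08   0.571 -2.014] F [-0.8  0.3 -1.4] w 0.014
tool x [-0.643  0.766 -0.001] y [0.76  0.639 0.12 ] z [ 0.093  0.077 -0.993]
per-row tool turn for world yaw -8.6 : [ 0.01 -1.03  8.54] x 1
[[204, 184, 154], [205, 184, 155], [203, 182, 152], [206, 184, 154], [203, 183, 153], [219, 197, 163], [215, 193, 160], [189, 169, 140], [170, 152, 127], [145, 130, 108], [147, 131, 110], [130, 120, 106], [112, 108, 104], [111, 106, 103], [104, 100, 96], [107, 103, 98], [141, 139, 135], [161, 158, 155], [164, 157, 155], [166, 162, 159], [168, 164, 161], [167, 161, 159], [166, 161, 159], [163, 158, 156]]
dp now [-22.98  -8.07  -2.53] after yaw [-23.96  -4.57  -2.11] tool y heading 40.0 tilt 83.1
```

View pics/w26.png

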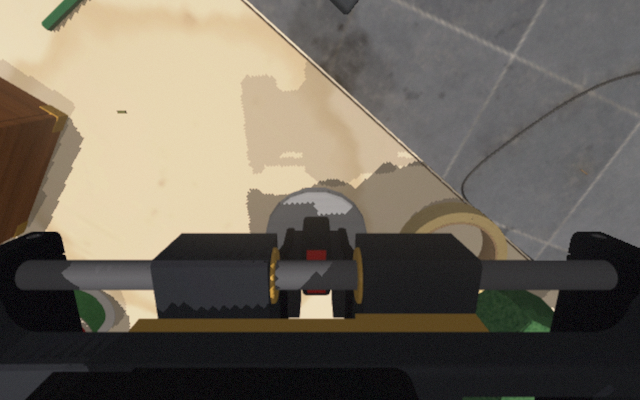

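Run:
```python
from h import *
held((317,187),.0149)
im=save('scene','s27'); cv2.imwrite('pics/s27z.png',cv2.resize(im[130:300,200:430,::-1],None,fx=3.3,fy=3.3,interpolation=cv2.INTER_CUBIC))
```

```text
axis along heading -0.0010 left 0.0003
```

View pics/s27z.png

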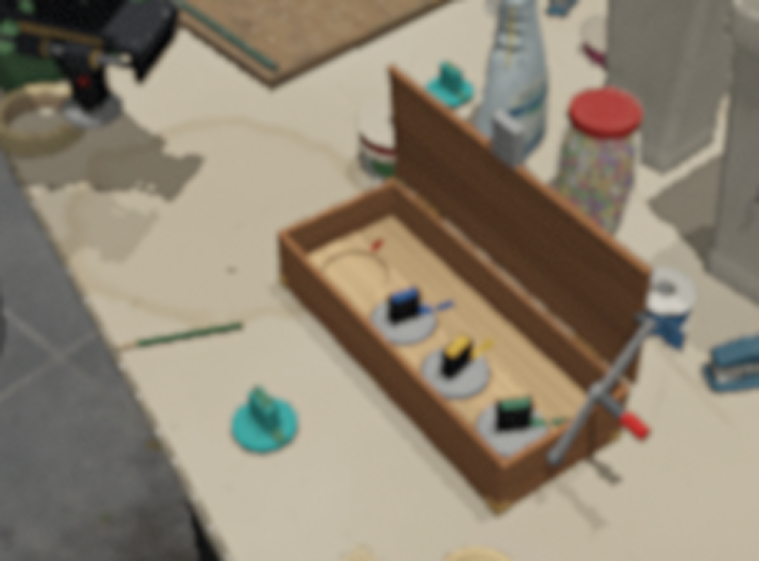

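The lid still stands, the three dies are seated, and red is held. Carry red to its seat by way of the front.

```bash
python3 -m creep '{"dp": [[0,0,0],[0,0,0],[-1.5,-0.3,-0.2],[-3,-0.6,-0.3],[-3,-0.6,-0.3],[-3,-0.6,-0.3],[-3,-0.6,-0.3],[-3,-0.6,-0.3],[-3,-0.6,-0.3],[-3,-0.6,-0.1],[-1.5,-0.3,0],[0,0,0],[0,0,0],[0,0,0]], "turn": [[0,-0.5,4.27],[0,-0.5,4.27],[0,0,0],[0,0,0],[0,0,0],[0,0,0],[0,0,0],[0,0,0],[0,0,0],[0,0,0],[0,0,0],[0,0,0],[0,0,0],[0,0,0]]}' 1 30
python3 - <<'E'
from h import *
o,M=st(); print(np.degrees(np.arctan2(M[1,1],M[0,1]))); plan2([.5411,.0194,.14],0); plan2([.5411,.0194,.08],0)
save('wrist','w28')
E
```

```text
time: 55.6
position: [0.4681, 0.03, 0.1402]
tool_rot: [0.488, 0.871, 0.053, 0.029]
ft_force: [0.1, 0.1, -1.5]
grip_width: 0.0139
t 55.6 p [0.4681 0.03   0.1402] q [-0.233  0.426  1.977  0.142  0.658 -2.463] F [ 0.1  0.1 -1.5] w 0.0139
tool x [-0.523  0.853  0.001] y [0.846 0.519 0.122] z [ 0.103  0.064 -0.993]
31.495381504357617
dp now [-4.72  5.63  0.71] after yaw [-4.72  5.63  0.71] tool y heading 31.5 tilt 83.0
dp now [-4.73  4.9   6.66] after yaw [-4.73  4.9   6.66] tool y heading 31.5 tilt 83.0
```

View pics/w28.png

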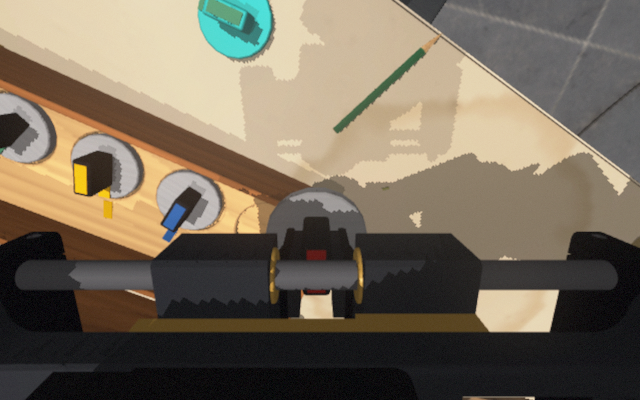

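```bash
python3 -m creep '{"dp": [[-1.6,1.9,0.2],[-1.6,1.9,0.2],[-1.5,1.8,0.3],[0,0,0],[0,-0.2,1.5],[0,-0.3,2],[0,-0.2,2],[0,-0.2,1.5],[0,0,0],[0,0,0]], "turn": [[0,0,0],[0,0,0],[0,0,0],[0,0,0],[0,0,0],[0,0,0],[0,0,0],[0,0,0],[0,0,0],[0,0,0]]}' 1 30
python3 - <<'E'
from h import *
o,M=st(); plan2([.5411,.0194,.042],0)
im=save('scene','s29'); cv2.imwrite('pics/s29z.png',cv2.resize(im[130:300,200:430,::-1],None,fx=3.3,fy=3.3,interpolation=cv2.INTER_CUBIC))
E
```

```text
time: 56.65
position: [0.5408, 0.0189, 0.0703]
tool_rot: [0.488, 0.871, 0.053, 0.03]
ft_force: [0.7, -0.4, -0.8]
grip_width: 0.0137
t 56.65 p [0.5408 0.0189 0.0703] q [-0.221  0.624  1.849  0.155  0.586 -2.467] F [ 0.7 -0.4 -0.8] w 0.0137
tool x [-0.523  0.853  0.   ] y [0.846 0.519 0.122] z [ 0.104  0.064 -0.992]
dp now [ 0.02 -0.3   2.82] after yaw [ 0.02 -0.3   2.82] tool y heading 31.5 tilt 83.0
```

View pics/s29z.png

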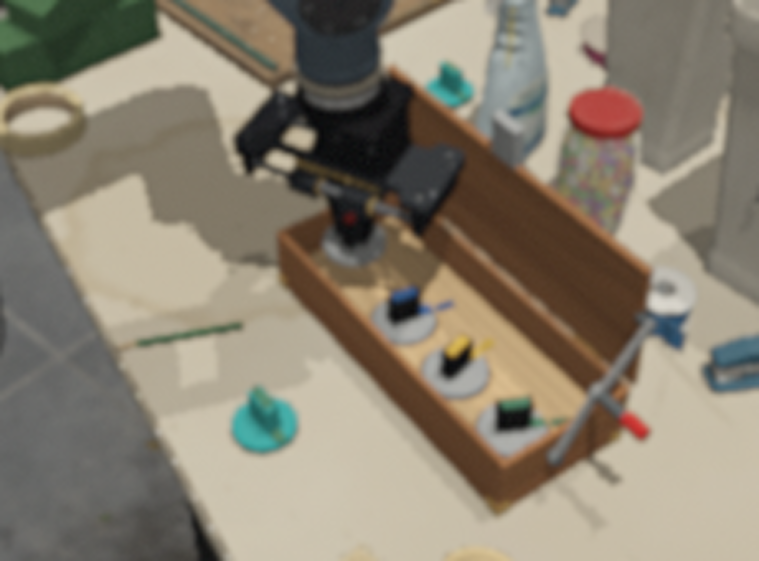

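Clear of the lid, no contact force. I'll lower it in small steps.

```bash
python3 -m creep '{"dp": [[0,-0.1,1],[0,-0.1,1],[0,-0.1,0.8],[0,-0.05,0.4],[0,-0.03,0.3],[0,-0.03,0.3],[0,0,0],[0,0,0]], "turn": [[0,0,0],[0,0,0],[0,0,0],[0,0,0],[0,0,0],[0,0,0],[0,0,0],[0,0,0]]}' 1 30
python3 - <<'E'
from h import *
o,M=st(); plan2([.5411,.0194,.0309],0)
E
```

```text
time: 57.5
position: [0.5425, 0.0183, 0.0322]
tool_rot: [0.488, 0.871, 0.054, 0.031]
ft_force: [-0.1, 0.5, -1.6]
grip_width: 0.014
t 57.5 p [0.5425 0.0183 0.0322] q [-0.221  0.697  1.861  0.179  0.5   -2.494] F [-0.1  0.5 -1.6] w 0.014
tool x [-0.522  0.853 -0.001] y [0.846 0.518 0.124] z [ 0.106  0.063 -0.992]
dp now [ 0.16 -0.08  0.12] after yaw [ 0.16 -0.08  0.12] tool y heading 31.5 tilt 82.9
```

```bash
python3 -m creep '{"dp": [[0.1,-0.05,0.1],[0,0,0.1],[0,0,0],[0,0,0]], "turn": [[0,0,0],[0,0,0],[0,0,0],[0,0,0]]}' 1 30
python3 -m creep '{"dp": [[0,0,0],[0,0,0],[0,0,0],[0,0,0],[0,0,-2],[0,0,-3],[0,0,-4],[0,0,-4],[0,0,-4],[0,1,-4],[0,2,-3],[0,0,0],[0,0,0]], "turn": [[0,0,0],[0,0,0],[0,0,0],[0,0,0],[0,0,0],[0,0,0],[0,0,0],[0,0,0],[0,0,0],[0,0,0],[0,0,0],[0,0,0],[0,0,0]]}' 0.4 30
python3 - <<'E'
from h import *
st();im=save('wrist','w30');C=cal('wrist')
uv=proj([.540,.018,.056],C); print(uv); die(im,'red',uv,C,.056,.026,r=45)
u,v=map(int,uv); cv2.imwrite('pics/w30z.png',cv2.resize(im[max(0,v-60):v+60,max(0,u-120):u+120,::-1],None,fx=3.3,fy=3.3,interpolation=cv2.INTER_CUBIC))
look('scene',['stay_knob','lid_tab']);look('top',['stay_knob'])
E
```

```text
time: 57.9
position: [0.5417, 0.0191, 0.0309]
tool_rot: [0.488, 0.871, 0.054, 0.031]
ft_force: [-2.2, -0.4, 5.1]
grip_width: 0.0136
time: 59.2
position: [0.5416, 0.0195, 0.2723]
tool_rot: [0.488, 0.871, 0.054, 0.031]
ft_force: [-0.9, 0.3, -1.0]
grip_width: 0.026
t 59.2 p [0.5416 0.0195 0.2723] q [-0.219  0.313  1.66   0.096  1.08  -2.381] F [-0.9  0.3 -1. ] w 0.026
tool x [-0.522  0.853 -0.002] y [0.846 0.518 0.124] z [ 0.107  0.063 -0.992]
[315.14395399 150.84950254]
red 228 [316.  151.3] z 0.056 [0.54   0.0192] dir 31.7 [0.0102 0.0316]
red 228 [316.  151.3] z 0.026 [0.5464 0.0232] dir 31.7 [0.011  0.0342]
red 74 [316.5 174.7] z 0.056 [0.5643 0.0348] dir 30.6 [0.0072 0.0158]
red 74 [316.5 174.7] z 0.026 [0.5727 0.04  ] dir 30.6 [0.0077 0.0171]
stay_knob [(0.51, [0.5998, -0.2975, 0.098], [391, 258])]
lid_tab [(0.97, [0.6174, -0.088, 0.231], [353, 168]), (0.31, [0.5616, -0.2026, 0.0139], [353, 259])]
stay_knob [(0.45, [0.6029, -0.3057, 0.1015], [440, 188])]
```

View pics/w30z.png

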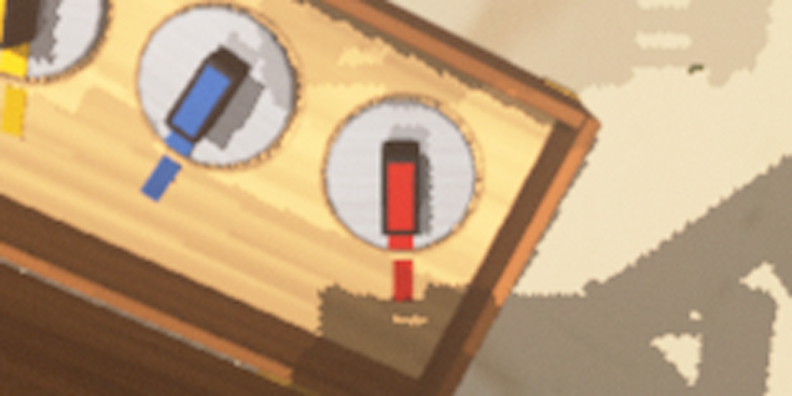

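All four dies are seated and aligned. Before breaking the stay I'll check the clearances around the knob, including the vase.

Run:
```python
from h import *
im=save('top','t31'); cv2.imwrite('pics/t31z.png',cv2.resize(im[150:290,380:520,::-1],None,fx=4,fy=4,interpolation=cv2.INTER_CUBIC))
C=cal('scene')
print('vase base scene',atz((344,338),0,C),'top',[atz((345,308),z,C).round(3) for z in(.08,.1,.12)])
C=cal('top'); print('top view',[atz((466,250),z,C).round(3) for z in(.08,.1,.12)], 'knob tip/root', atz((436,183),.1,C), )
n=[-.1045,.9945]; print((np.array([.600,-.300])-[.6316,-.085])@n)
```

```text
vase base scene [ 0.419288   -0.37196857  0.        ] top [array([ 0.433, -0.347,  0.08 ]), array([ 0.425, -0.356,  0.1  ]), array([ 0.417, -0.366,  0.12 ])]
top view [array([ 0.423, -0.379,  0.08 ]), array([ 0.422, -0.373,  0.1  ]), array([ 0.421, -0.367,  0.12 ])] knob tip/root [ 0.62134151 -0.29388231  0.1       ]
-0.21051529999999996
```

View pics/t31z.png

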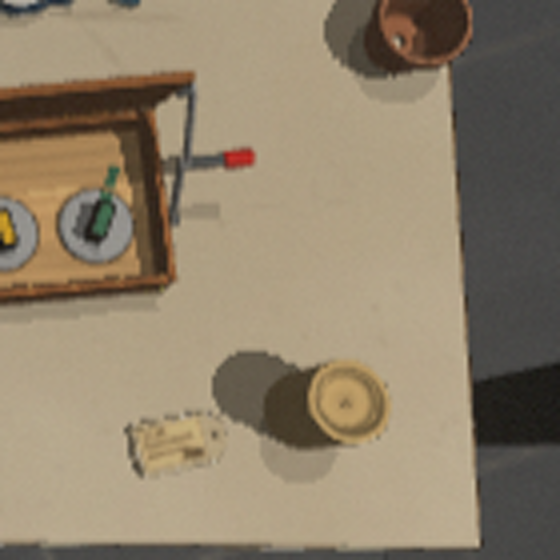

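```bash
python3 -m creep '{"dp": [[0,0,0],[0,0,0],[0,0,0],[0,0,0],[0,0,0],[0,0,0],[0,0,0],[0,0,0],[0,0,0],[0,0,0],[0,0,0],[0,0,0],[0,0,0],[0,0,0],[0,0,0],[0,0,0],[0,0,0],[0,0,0],[0,0,0]], "turn": [[7.1,0,0],[0,0,8],[0,0,8],[0,0,8],[0,0,8],[0,0,8],[0,0,8],[0,0,8],[0,0,8],[0,0,8],[0,0,8],[0,0,8],[0,0,8],[0,0,8],[0,0,8],[0,0,8],[0,0,7.5],[0,0,0],[0,0,0]]}' 1 30
python3 - <<'E'
from h import *
st(); plan([.565,-.36,.27],-6)
E
```

```text
time: 61.45
position: [0.5415, 0.0193, 0.2715]
tool_rot: [0.999, -0.051, -0.0, 0.0]
ft_force: [-0.6, 0.2, 0.2]
grip_width: 0.0006
t 61.45 p [0.5415 0.0193 0.2715] q [-1.700e-01  3.590e-01  1.582e+00 -1.000e-03  1.202e+00 -6.700e-02] F [-0.6  0.2  0.2] w 0.0006
tool x [ 0.995 -0.103 -0.   ] y [-0.103 -0.995  0.001] z [-0.    -0.001 -1.   ]
yaw now -5.9 tool-z turn 0.1  q6 -0.07
dp now frame(cm) [ 6.24 37.49  0.19] after turn [ 6.31 37.48  0.19] len 38.0 tilt err(deg, tool axes) [ 0.05  0.02 -0.  ]
```

```bash
python3 -m creep '{"dp": [[0.4,2,0],[0.4,3,0],[0.5,3,0],[0.5,3,0],[0.5,3,0],[0.5,3,0],[0.5,3,0],[0.5,3,0],[0.5,3,0],[0.5,3,0],[0.5,3,0],[0.5,3,0],[0.4,2.5,0],[0,0,0],[0,0,0],[0,0,0],[0,0,0],[0,0,0]], "turn": [[0,0,0],[0,0,0],[0,0,0],[0,0,0],[0,0,0],[0,0,0],[0,0,0],[0,0,0],[0,0,0],[0,0,0],[0,0,0],[0,0,0],[6,0,0],[6,0,0],[7,0,0],[6,0,0],[0,0,0],[0,0,0]]}' 1 30
python3 - <<'E'
from h import *
st(); plan2([.570,-.312,.06],0)
look('wrist',['stay_knob'],pic='w32')
im=save('scene','s32'); cv2.imwrite('pics/s32z.png',cv2.resize(im[130:330,240:470,::-1],None,fx=3,fy=3,interpolation=cv2.INTER_CUBIC))
E
```

```text
time: 63.25
position: [0.5635, -0.3603, 0.2714]
tool_rot: [0.975, -0.051, 0.011, -0.215]
ft_force: [0.5, 0.7, 1.1]
grip_width: 0.0005
t 63.25 p [ 0.5635 -0.3603  0.2714] q [-0.878  0.669  1.095  0.309  1.686 -0.784] F [0.5 0.7 1.1] w 0.0005
tool x [ 0.994 -0.105 -0.   ] y [-0.096 -0.902 -0.421] z [ 0.044  0.419 -0.907]
dp now [ 0.15  4.49 21.23] after yaw [ 0.15  4.49 21.23] tool y heading -96.0 tilt 65.1
stay_knob [(0.95, [0.5994, -0.3039, 0.1058], [342, 194]), (0.17, [0.5805, -0.1263, 0.0297], [310, 83])]
```

View pics/s32z.png

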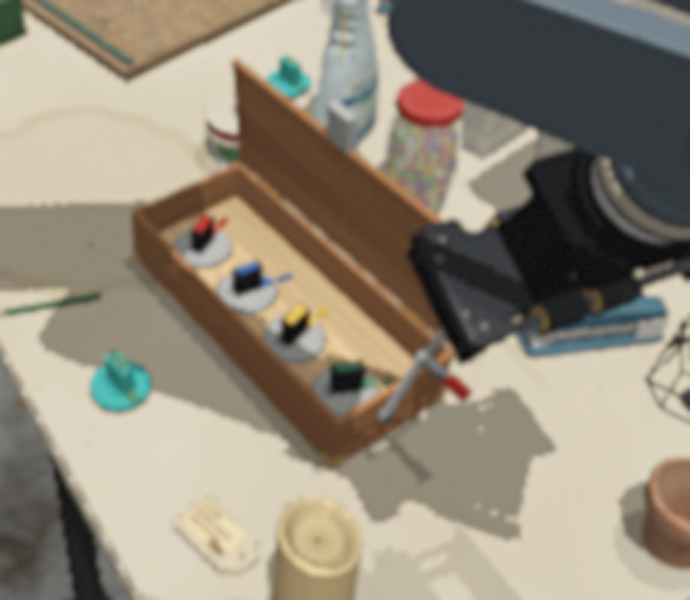

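View pics/w32.png

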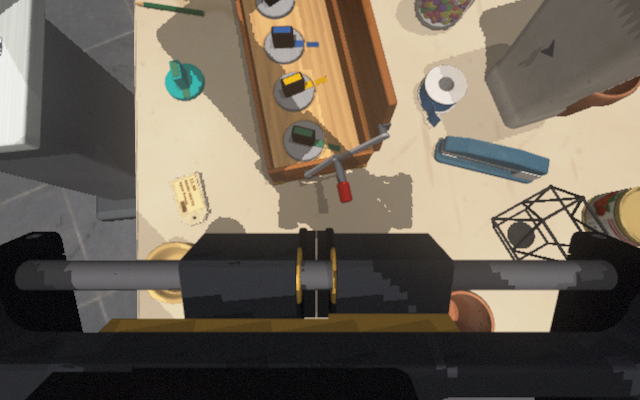

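The wrist view shows the knob at (344,190), measured at (0.5995, -0.303, 0.104). It is free in front and to the right. I'll come in along the tilted tool axis.

Run:
```python
from h import *
st(); plan2([.569,-.288,.05],0)
```

```text
t 63.4 p [ 0.5643 -0.3588  0.2731] q [-0.875  0.666  1.095  0.309  1.686 -0.784] F [ 0.   0.1 -0.1] w 0.0007
tool x [ 0.995 -0.103  0.001] y [-0.093 -0.903 -0.42 ] z [ 0.045  0.418 -0.907]
dp now [-0.29  2.95 23.22] after yaw [-0.29  2.95 23.22] tool y heading -95.9 tilt 65.1
```

```bash
python3 -m creep '{"dp": [[-0.3,1.5,0],[0,1.5,0],[0,0,2.5],[0,0,3],[0,0,3],[0,0,3],[0,0,3],[0,0,3],[0,0,2.5],[0,0,1.5],[0,0,0],[0,0,0]], "turn": [[0,0,0],[0,0,0],[0,0,0],[0,0,0],[0,0,0],[0,0,0],[0,0,0],[0,0,0],[0,0,0],[0,0,0],[0,0,0],[0,0,0]]}' 1 30
python3 - <<'E'
from h import *
st(); plan2([.569,-.288,.05],0)
save('wrist','w33')
im=save('scene','s33'); cv2.imwrite('pics/s33z.png',cv2.resize(im[150:310,300:460,::-1],None,fx=3.7,fy=3.7,interpolation=cv2.INTER_CUBIC))
E
```

```text
time: 64.6
position: [0.568, -0.2977, 0.065]
tool_rot: [0.975, -0.051, 0.012, -0.215]
ft_force: [-0.6, -0.2, -0.5]
grip_width: 0.0005
t 64.6 p [ 0.568  -0.2977  0.065 ] q [-0.814  0.845  1.354  0.344  1.253 -0.869] F [-0.6 -0.2 -0.5] w 0.0005
tool x [ 0.994 -0.106  0.001] y [-0.095 -0.902 -0.421] z [ 0.046  0.418 -0.907]
dp now [-0.   -0.25  1.77] after yaw [-0.   -0.25  1.77] tool y heading -96.0 tilt 65.1
```

View pics/s33z.png

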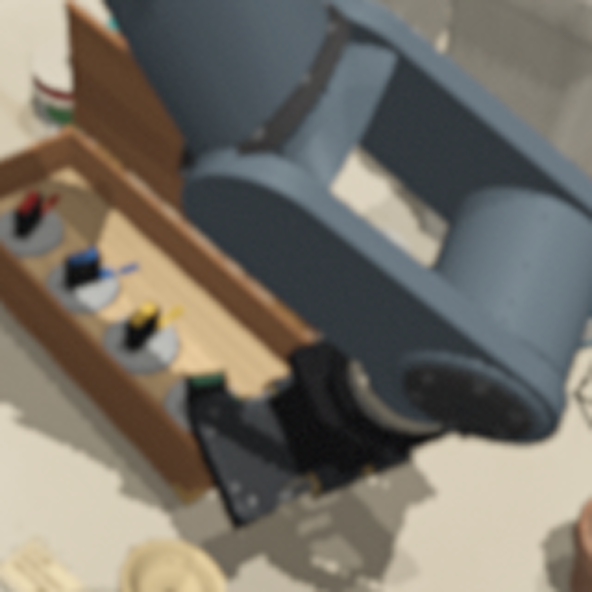

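View pics/w33.png

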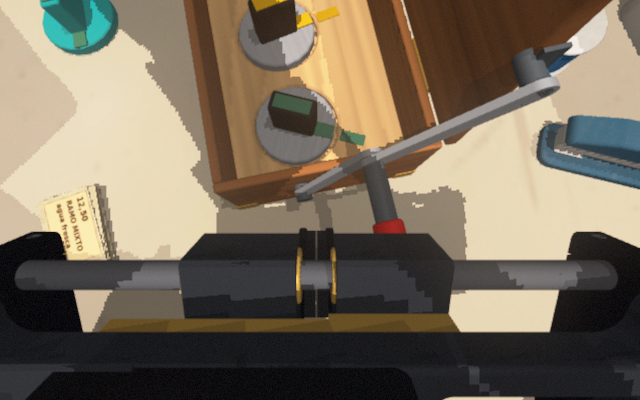

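```bash
python3 -m creep '{"dp": [[0,-0.2,0.6],[0,0,0.6],[0,0,0.5],[0,0,0],[0,0,0]], "turn": [[0,0,0],[0,0,0],[0,0,0],[0,0,0],[0,0,0]]}' 1 30
python3 - <<'E'
from h import *
o,M=st(); 
cx=np.array([.9945,.1045,0])
for d,s in((.01,0),(.05,-.02)): print(np.round(M.T@(cx*d+[0,0,s])*100,2))
E
```

```text
time: 65.2
position: [0.5685, -0.2875, 0.05]
tool_rot: [0.975, -0.051, 0.011, -0.216]
ft_force: [-0.4, -1.0, 0.7]
grip_width: 0.0004
t 65.2 p [ 0.5685 -0.2875  0.05  ] q [-0.804  0.86   1.373  0.351  1.22  -0.872] F [-0.4 -1.   0.7] w 0.0004
tool x [ 0.994 -0.105  0.   ] y [-0.095 -0.902 -0.422] z [ 0.045  0.42  -0.907]
[ 0.98 -0.19  0.09]
[ 4.89 -0.1   2.25]
```

```bash
python3 -m creep '{"dp": [[0.5,0,0.2],[0.5,0,0.2],[0.5,0,0.2],[0.5,0,0.2],[0,0,0]], "turn": [[0,0,0],[0,0,0],[0,0,0],[0,0,0],[0,0,0]]}' 1 30
python3 -m creep '{"dp": [[0.5,0,0.2],[0.5,0,0.2],[0.5,0,0.2],[0.5,0,0.2],[0,0,0]], "turn": [[0,0,0],[0,0,0],[0,0,0],[0,0,0],[0,0,0]]}' 1 30
python3 - <<'E'
from h import *
o,M=st();save('wrist','w34')
E
```

```text
time: 65.7
position: [0.5888, -0.2862, 0.0421]
tool_rot: [0.975, -0.051, 0.011, -0.216]
ft_force: [-2.4, -0.2, -1.3]
grip_width: 0.0002
time: 66.2
position: [0.5994, -0.2848, 0.0306]
tool_rot: [0.975, -0.051, 0.001, -0.217]
ft_force: [-19.6, -5.5, -10.3]
grip_width: 0.0004
t 66.2 p [ 0.5994 -0.2848  0.0306] q [-0.764  0.917  1.291  0.346  1.247 -0.824] F [-19.6  -5.5 -10.3] w 0.0004
tool x [ 0.995 -0.099 -0.02 ] y [-0.098 -0.901 -0.422] z [ 0.024  0.422 -0.906]
```

View pics/w34.png

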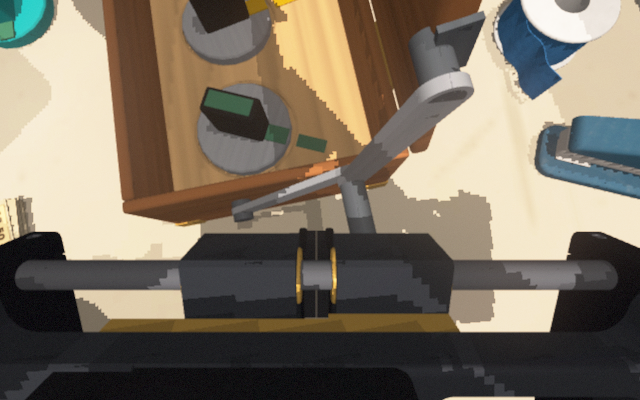

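The knee has gone past straight, with the link angle clearly changed. The force is 20 N, probably the hinge damping, so I'll wait and see whether it decays.

```bash
python3 -m creep '{"dp": [[0,0,0],[0,0,0],[0,0,0],[0,0,0]], "turn": [[0,0,0],[0,0,0],[0,0,0],[0,0,0]]}' 1 30
python3 - <<'E'
from h import *
o,M=st();save('wrist','w35');look('scene',['lid_tab'],pic='s35')
im=cv2.imread('pics/s35.png'); cv2.imwrite('pics/s35z.png',cv2.resize(im[130:310,280:460],None,fx=3.3,fy=3.3,interpolation=cv2.INTER_CUBIC))
E
```

```text
time: 66.65
position: [0.5993, -0.2848, 0.0307]
tool_rot: [0.975, -0.051, 0.001, -0.217]
ft_force: [-20.5, -5.0, -10.9]
grip_width: 0.0002
t 66.65 p [ 0.5993 -0.2848  0.0307] q [-0.765  0.916  1.292  0.347  1.247 -0.824] F [-20.5  -5.  -10.9] w 0.0002
tool x [ 0.995 -0.1   -0.019] y [-0.099 -0.901 -0.423] z [ 0.025  0.423 -0.906]
lid_tab [(0.97, [0.5959, -0.0896, 0.2247], [346, 173]), (0.54, [0.562, -0.2037, 0.0169], [354, 259])]
```

View pics/w35.png

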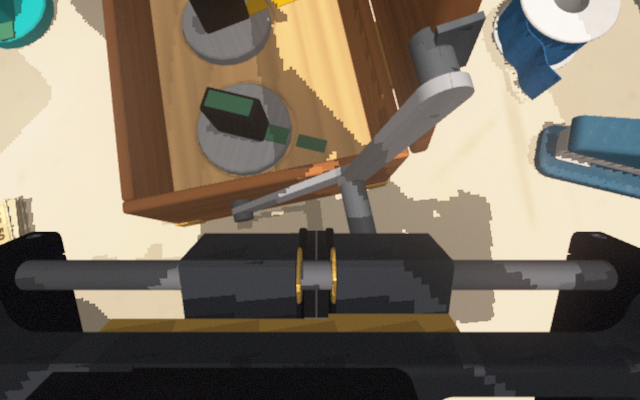

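View pics/s35z.png

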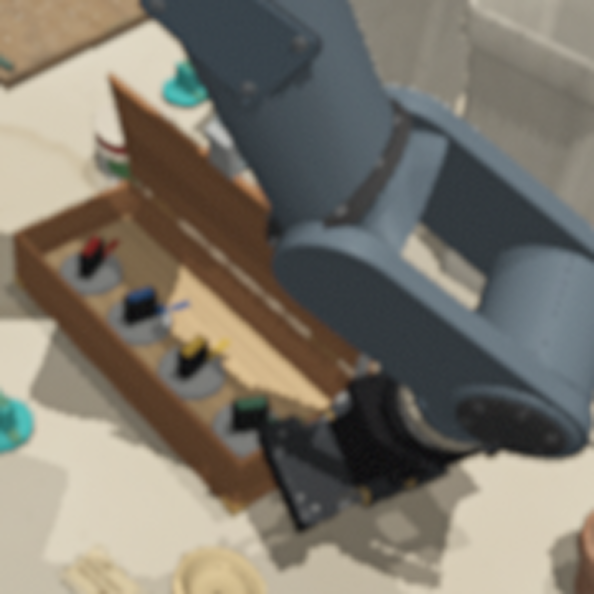

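The lid has started down (tab x from 0.618 to 0.596). The rest is friction: the knob now needs to go downward, so I'll follow it down.

```bash
python3 -m creep '{"dp": [[0,0.2,0.4],[0,0.2,0.4],[0,0.2,0.4],[0.1,0.15,0.3],[0,0,0],[0,0,0]], "turn": [[0,0,0],[0,0,0],[0,0,0],[0,0,0],[0,0,0],[0,0,0]]}' 1 30
python3 - <<'E'
from h import *
o,M=st();save('wrist','w36');look('scene',['lid_tab'])
E
```

```text
time: 67.4
position: [0.6052, -0.2846, 0.0183]
tool_rot: [0.975, -0.051, 0.007, -0.217]
ft_force: [-11.1, -1.1, 0.7]
grip_width: 0.0008
t 67.4 p [ 0.6052 -0.2846  0.0183] q [-0.762  0.936  1.286  0.359  1.228 -0.832] F [-11.1  -1.1   0.7] w 0.0008
tool x [ 0.995 -0.102 -0.009] y [-0.096 -0.9   -0.425] z [ 0.035  0.423 -0.905]
lid_tab [(0.82, [0.5416, -0.0936, 0.205], [329, 186])]
```

View pics/w36.png

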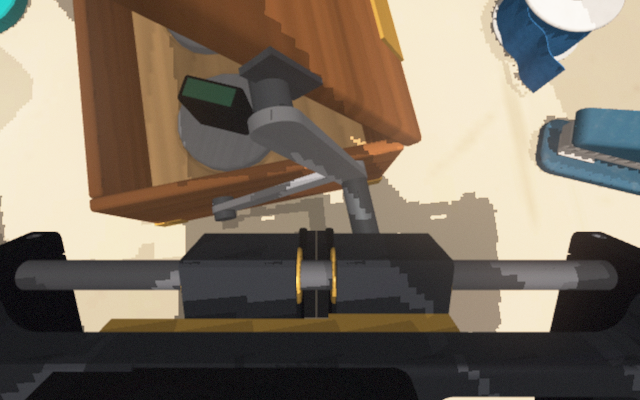

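The stay is broken and the lid is sinking slowly (tab at x 0.542, z 0.205). I'll withdraw outward, then see to the lid.

```bash
python3 -m creep '{"dp": [[-0.5,0,0],[-0.7,0,-0.3],[-0.5,0.5,-2],[0,0.5,-3],[0,0,-3],[0,0,-3],[0,0,-3],[0,0,-3],[0,0,-3]], "turn": [[0,0,0],[0,0,0],[0,0,0],[0,0,0],[0,0,0],[0,0,0],[0,0,0],[0,0,0],[0,0,0]]}' 1 30
python3 - <<'E'
from h import *
o,M=st();look('scene',['lid_tab'],pic='s37')
im=cv2.imread('pics/s37.png'); cv2.imwrite('pics/s37z.png',cv2.resize(im[130:310,240:460],None,fx=3.3,fy=3.3,interpolation=cv2.INTER_CUBIC))
E
```

```text
time: 68.45
position: [0.5836, -0.3785, 0.2008]
tool_rot: [0.975, -0.051, 0.013, -0.215]
ft_force: [-0.7, -0.3, 0.2]
grip_width: 0.0003
t 68.45 p [ 0.5836 -0.3785  0.2008] q [-0.873  0.77   1.083  0.31   1.598 -0.808] F [-0.7 -0.3  0.2] w 0.0003
tool x [ 0.994 -0.106  0.003] y [-0.095 -0.902 -0.421] z [ 0.047  0.419 -0.907]
lid_tab [(0.86, [0.5345, -0.095, 0.2003], [327, 188]), (0.44, [0.5903, -0.2179, 0.0243], [365, 257])]
```

View pics/s37z.png

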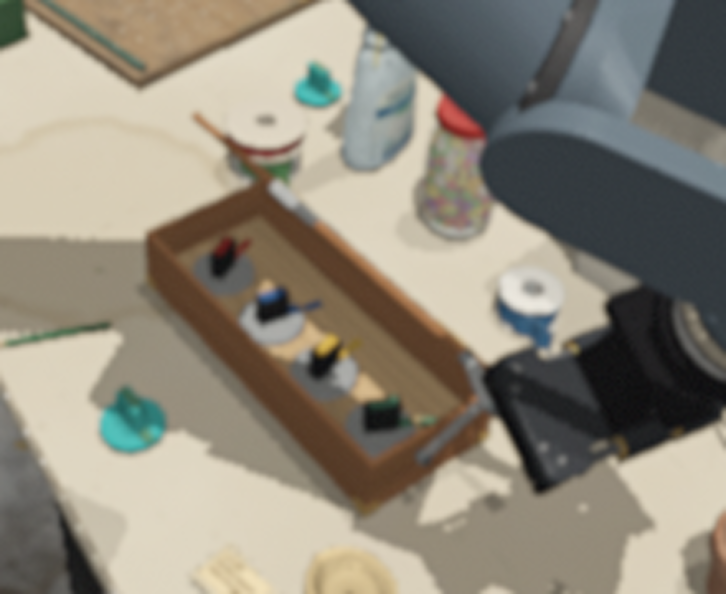

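```bash
python3 -m creep '{"dp": [[0,0,-2],[0,0,-2],[0,0,-2],[0,0,-2],[0,0,0],[0,0,0],[0,0,0],[0,0,0],[0,0,0],[0,0,0],[0,0,0],[0,0,0],[0,0,0],[0,0,0],[0,0,0],[0,0,0],[0,0,0],[0,0,0]], "turn": [[-6,0,0],[-6,0,0],[-7,0,0],[-6,0,0],[0,0,-8],[0,0,-8],[0,0,-8],[0,0,-8],[0,0,-8],[0,0,-8],[0,0,-8],[0,0,-8],[0,0,-8],[0,0,-8],[0,0,-8],[0,0,-7],[0,0,-7],[0,0,0]]}' -1 20
python3 - <<'E'
from h import *
o,M=st();look('scene',['lid_tab']); plan([.50,-.10,.28],96)
E
```

```text
time: 70.35
position: [0.5808, -0.3984, 0.2742]
tool_rot: [0.669, 0.743, 0.0, -0.0]
ft_force: [-0.5, -0.0, -0.2]
grip_width: 0.0866
t 70.35 p [ 0.5808 -0.3984  0.2742] q [-7.600e-01  5.960e-01  1.152e+00  1.000e-03  1.395e+00 -2.435e+00] F [-0.5 -0.  -0.2] w 0.0866
tool x [-0.104  0.995  0.001] y [0.995 0.104 0.   ] z [ 0.     0.001 -1.   ]
lid_tab [(0.57, [0.5183, -0.0975, 0.1868], [321, 195])]
yaw now 95.8 tool-z turn -0.2  q6 -2.43
dp now frame(cm) [30.54 -5.   -0.54] after turn [30.55 -4.91 -0.54] len 30.9 tilt err(deg, tool axes) [ 0.   -0.01 -0.  ]
```

```bash
python3 -m creep '{"dp": [[2,-0.5,0],[3,-0.8,0],[3,-0.8,0],[3,-0.8,0],[3,-0.8,0],[3,-0.8,0],[3,-0.6,0],[3,0,0],[3,0,0],[3,0,1],[1.5,0,2],[0,0,2],[0,0,0],[0,0,0]], "turn": [[0,0,0],[0,0,0],[0,0,0],[0,0,0],[0,0,0],[0,0,0],[0,0,0],[0,0,0],[0,0,0],[0,0,0],[0,0,0],[0,0,0],[0,0,0],[0,0,0]]}' -1 20
python3 - <<'E'
from h import *
o,M=st();look('scene',['lid_tab']);look('wrist',['lid_tab'],pic='w38'); plan([.50,-.10,.144],96)
E
```

```text
time: 71.85
position: [0.4986, -0.1015, 0.225]
tool_rot: [0.67, 0.743, -0.0, 0.0]
ft_force: [0.3, -0.2, -0.6]
grip_width: 0.0871
t 71.85 p [ 0.4986 -0.1015  0.225 ] q [-4.200e-01  3.680e-01  1.718e+00 -1.000e-03  1.055e+00 -2.094e+00] F [ 0.3 -0.2 -0.6] w 0.0871
tool x [-0.103  0.995 -0.001] y [0.995 0.103 0.   ] z [ 0.    -0.001 -1.   ]
lid_tab [(0.74, [0.4833, -0.0974, 0.1418], [310, 212])]
lid_tab [(0.74, [0.4877, -0.0994, 0.1342], [321, 188])]
yaw now 95.9 tool-z turn -0.1  q6 -2.09
dp now frame(cm) [0.23 0.09 8.19] after turn [0.22 0.09 8.19] len 8.2 tilt err(deg, tool axes) [0.13 0.12 0.  ]
```

View pics/w38.png

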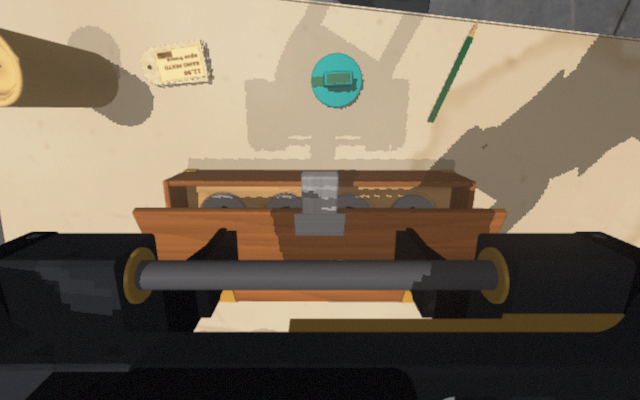

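The lid now sinks at about 0.2 rad/s, so I'll catch it at the tab just before it is shut.

```bash
python3 -m creep '{"dp": [[0,-0.8,3],[0,-0.8,3.5],[0,-0.6,4],[0,0,3.5],[0,0,1.5],[0,0,0]], "turn": [[0,0,0],[0,0,0],[0,0,0],[0,0,0],[0,0,0],[0,0,0]]}' 0.1 20
python3 -m creep '{"dp": [[0,0,0],[0,0,0],[0,0,0]], "turn": [[0,0,0],[0,0,0],[0,0,0]]}' 1 20
python3 - <<'E'
from h import *
o,M=st();save('wrist','w39');look('scene',['lid_tab','stay_knob'],pic='s39');look('wrist',['lid_tab'])
E
```

```text
time: 72.65
position: [0.4757, -0.1039, 0.0683]
tool_rot: [0.67, 0.742, -0.001, -0.001]
ft_force: [0.3, -0.3, 0.7]
grip_width: 0.047
time: 72.95
position: [0.4772, -0.1017, 0.071]
tool_rot: [0.671, 0.742, 0.002, 0.0]
ft_force: [2.9, 9.0, -2.0]
grip_width: 0.0295
t 72.95 p [ 0.4772 -0.1017  0.071 ] q [-0.442  0.602  1.902  0.005  0.637 -2.117] F [ 2.9  9.  -2. ] w 0.0295
tool x [-0.1    0.995  0.002] y [0.995 0.1   0.003] z [ 0.002  0.002 -1.   ]
lid_tab [(0.69, [0.4671, -0.1008, 0.0825], [305, 231])]
stay_knob [(0.52, [0.631, -0.294, 0.055], [397, 263])]
lid_tab [(0.74, [0.4713, -0.1028, 0.0816], [316, 244])]
```

View pics/w39.png

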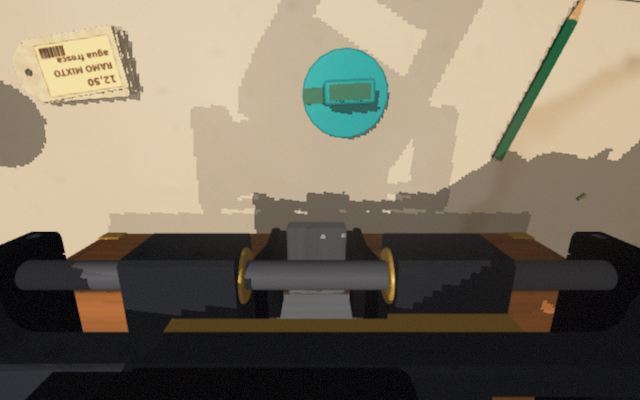

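Caught at about 0.08 rad open. I'll lower it slowly.

```bash
python3 -m creep '{"dp": [[0,-0.02,0.15],[0,-0.02,0.15],[0,-0.02,0.15],[0,-0.02,0.15],[0,-0.02,0.15],[0,0,0.15],[0,0,0.15],[0,0,0.15],[0,0,0],[0,0,0],[0,0,0]], "turn": [[0,0,0],[0,0,0],[0,0,0],[0,0,0],[0,0,0],[0,0,0],[0,0,0],[0,0,0],[0,0,0],[0,0,0],[0,0,0]]}' 1 20
python3 - <<'E'
from h import *
o,M=st();look('scene',['lid_tab']);look('wrist',['lid_tab'])
E
```

```text
time: 74.35
position: [0.4763, -0.1019, 0.0597]
tool_rot: [0.67, 0.742, 0.002, 0.001]
ft_force: [2.3, 10.9, 3.9]
grip_width: 0.0297
t 74.35 p [ 0.4763 -0.1019  0.0597] q [-0.442  0.623  1.91   0.004  0.607 -2.118] F [ 2.3 10.9  3.9] w 0.0297
tool x [-0.101  0.995  0.001] y [0.995 0.101 0.003] z [ 0.003  0.001 -1.   ]
lid_tab [(0.97, [0.469, -0.0993, 0.073], [305, 233])]
lid_tab [(0.76, [0.4731, -0.1041, 0.0694], [313, 248])]
```

```bash
python3 -m creep '{"dp": [[0,0,0.15],[0,0,0.1],[0,0,0],[0,0,0]], "turn": [[0,0,0],[0,0,0],[0,0,0],[0,0,0]]}' 1 20
python3 -m creep '{"dp": [[0,0,-0.2],[0,0,0],[0,0,0],[0,0,0],[0,0,0],[0,0,0]], "turn": [[0,0,0],[0,0,0],[0,0,0],[0,0,0],[0,0,0],[0,0,0]]}' 0 20
python3 -m creep '{"dp": [[0,0,-1],[0,0,-2],[0,0,-3],[0,0,-3],[0,0,-4],[0,0,-4],[0,2,-3],[0,3,0],[0,3,0],[0,0,0],[0,0,0]], "turn": [[0,0,0],[0,0,0],[0,0,0],[0,0,0],[0,0,0],[0,0,0],[0,0,0],[0,0,0],[0,0,0],[0,0,0],[0,0,0]]}' 0 20
python3 - <<'E'
from h import *
o,M=st();look('wrist',['lid_tab','stay_knob'],pic='w40');look('scene',['lid_tab','stay_knob','tag_stack','tape_roll','bead_jar'],k=1,pic='s40')
im=cv2.imread('pics/s40.png'); cv2.imwrite('pics/s40z.png',cv2.resize(im[130:340,200:430],None,fx=2.8,fy=2.8,interpolation=cv2.INTER_CUBIC))
E
```

```text
time: 74.95
position: [0.4764, -0.1019, 0.0594]
tool_rot: [0.67, 0.742, 0.002, 0.001]
ft_force: [-0.5, 10.8, 23.0]
grip_width: 0.0295
time: 75.55
position: [0.4755, -0.1042, 0.0571]
tool_rot: [0.67, 0.743, -0.0, 0.0]
ft_force: [0.2, -0.4, -0.1]
grip_width: 0.0434
time: 76.65
position: [0.5545, -0.0952, 0.2573]
tool_rot: [0.669, 0.743, -0.001, -0.0]
ft_force: [-0.2, 0.3, -0.2]
grip_width: 0.0433
t 76.65 p [ 0.5545 -0.0952  0.2573] q [-3.680e-01  4.040e-01  1.550e+00 -1.000e-03  1.189e+00 -2.043e+00] F [-0.2  0.3 -0.2] w 0.0433
tool x [-0.104  0.995 -0.001] y [ 0.995  0.104 -0.001] z [-0.001 -0.001 -1.   ]
lid_tab [(0.88, [0.4704, -0.1022, 0.0693], [318, 100])]
stay_knob [(0.58, [0.6306, -0.3005, 0.0577], [140, 221])]
lid_tab [(0.93, [0.4676, -0.101, 0.0768], [305, 232])]
stay_knob [(0.42, [0.6288, -0.2945, 0.055], [396, 264])]
tag_stack [(0.6, [0.3919, -0.2744, -0.0018], [312, 310])]
tape_roll [(0.56, [0.3588, 0.4042, -0.0046], [212, 169])]
bead_jar [(0.8, [0.7915, -0.0091, 0.0004], [377, 195])]
```

View pics/w40.png

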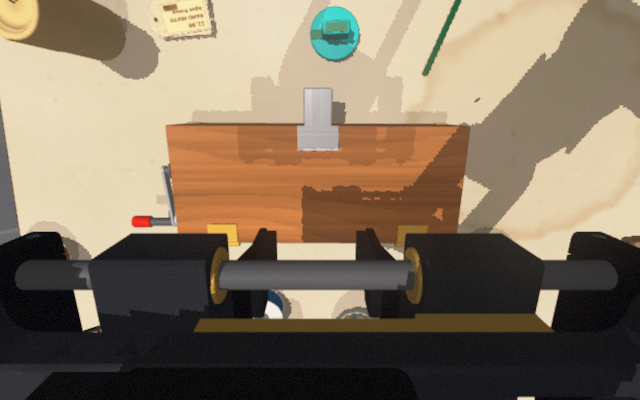

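View pics/s40z.png

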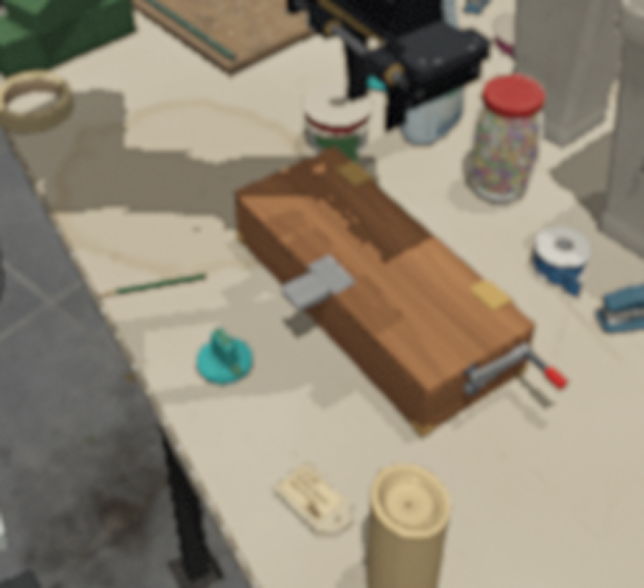

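The lid is shut: tab at z 0.070 and stay folded, as at the start. The bystanders are unmoved and the robot is clear, so I'll hand in.

```bash
python3 -c "
from rig import robot
print(robot.hand_in()); print(robot.get_obs()['time'])"
```

```text
the job is handed in; nothing more can be done
None
the job is handed in; nothing more can be done
```

The job is handed in. I opened the lid until the stay locked, seated all four dies, then broke the stay and shut the lid, in about 77 s of the 210 s allowed.

- **Lid and lock:** I raised the lid by its tab to the stop. A gentle pull towards shut met 12 N, so the stay was locked before I let go.
- **Dies:** Yellow, blue, green and red are each down in their own seat. Wrist pictures taken after each placing showed every pointer in line with its mark, within about 1–3°. I found red about 2 cm from where it had been, re-measured it and picked it up from there.
- **Breaking the stay:** I pushed the knob with closed fingers. Pushing mainly sideways drew about 20 N, well over the 2–5 N you gave, but it eased and the stay broke once I followed the knob downward.
- **Lowering the lid:** After the stay broke the lid sank on its own while I moved round to it. It reached roughly 0.2 rad/s. I caught it by the tab at about 0.08 rad from shut and lowered it the rest of the way.
- **Last checks:** The tab was back at about 0.070 m and the knob was in its folded place. A light press on the tab met a hard stop at 23 N. The tag stack, tape roll and jar measured within a few millimetres of where they started, the turquoise look-alikes looked untouched in the pictures, and the robot was touching nothing.

No check failed or disagreed. The dies could not be looked at again once the lid was shut.

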